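# Rig the wind pipes and set the glasses on a glass instrument

### The job

Get the glass instrument ready to play: take the two grey wind pipes together in a single grasp, lift them clear as a pair and lay them side by side in the bracket on the instrument frame, centred lengthways. Then clamp them with both U-bolts, one at each end of the bracket, each straddling both pipes with its two legs down through its pair of bracket holes until the crown sits on the pipes. Stand every loose drinking glass that is out on the table upright, fully down, in the frame's rack, one to a pocket; the glasses may be done at any time.

Things in the scene. Friction and masses are not known exactly. Their poses are not given: they have to be found in the camera images.
- frame: fixed instrument frame: pale wooden base board 260 x 300 x 8 mm with a wooden rack of four pockets in a row along its y (centred at x = -60 mm) and an aluminium pipe bracket along its y (centred at x = +65 mm). Origin on the table near the board's centre, z up. Row and bracket both run along its y axis
- cradle (a point): centre of the pipe bracket, 57 mm above the table = height of the laid pipes' centres. The bracket is two raised plates (114 mm in x, y = 33 to 95 mm either way, tops 45 mm above the table) with a 66 mm open gap between them for fingers. Near the outer ends two ribs 53 mm apart, with flared tops up to 68 mm above the table, guide the pipes
- clamp_a (a point): where the middle of the crown's underside of a seated U-bolt comes, on the bracket plate at the frame's y = +52 mm; 69 mm above the table, the top of the laid pipes. The plate, 8 mm thick, has two square through holes 14 mm wide, 34.5 mm either side of this point along the frame's x, for the legs
- clamp_b (a point): the same for the bracket plate on the -y side
- pocket1 (a point): centre of the floor of a rack pocket, 8 mm above the table; pocket 62 x 62 mm inside, walls 4 mm thick rising 30 mm above the floor; pockets stand 66 mm apart in a row along the frame's y axis
- pocket2 (a point): centre of the floor of a rack pocket, 8 mm above the table; pocket 62 x 62 mm inside, walls 4 mm thick rising 30 mm above the floor; pockets stand 66 mm apart in a row along the frame's y axis
- pocket3 (a point): centre of the floor of a rack pocket, 8 mm above the table; pocket 62 x 62 mm inside, walls 4 mm thick rising 30 mm above the floor; pockets stand 66 mm apart in a row along the frame's y axis
- pocket4 (a point): centre of the floor of a rack pocket, 8 mm above the table; pocket 62 x 62 mm inside, walls 4 mm thick rising 30 mm above the floor; pockets stand 66 mm apart in a row along the frame's y axis
- rest: fixed low wooden rest on which the pipes first lie side by side along its y axis: base 74 x 190 x 6 mm, two cross blocks 25 mm wide at y = +75 and -75 mm, tops 20 mm above the table, with 10 mm high side stops; between the blocks the pipes bridge a 125 mm gap with room for fingers. Origin at the centre of its underside
- pipe1: grey plastic wind pipe of square section 24 x 24 mm, 200 mm long, about 90 g. Origin at its centre, y along its length. At first it lies on the rest with its centre 32 mm above the table, beside its twin with almost no gap (the pair is 48 mm wide). Either pipe may lie on either side, either end first
- pipe2: grey plastic wind pipe of square section 24 x 24 mm, 200 mm long, about 90 g. Origin at its centre, y along its length. At first it lies on the rest with its centre 32 mm above the table, beside its twin with almost no gap (the pair is 48 mm wide). Either pipe may lie on either side, either end first
- stock: fixed dark wooden stock block 98 x 94 x 44 mm, in whose through holes the two U-bolts stand at first, legs down, side by side 62 mm apart along its y. Origin at the centre of its underside
- ubolt1: square steel U-bolt of 9 mm round bar, 120 g. Origin: middle of the crown's underside, z up. Two legs hang 34.5 mm either side along its x (60 mm clear between), rounded ends 56.5 mm below the origin. On the 9 mm crown stands a black grip tab, 34 mm along x, 12 mm thick along y, top 37 mm above the origin. Either fits either place, either way round
- ubolt2: square steel U-bolt of 9 mm round bar, 120 g. Origin: middle of the crown's underside, z up. Two legs hang 34.5 mm either side along its x (60 mm clear between), rounded ends 56.5 mm below the origin. On the 9 mm crown stands a black grip tab, 34 mm along x, 12 mm thick along y, top 37 mm above the origin. Either fits either place, either way round
- glass1: straight clear drinking glass, outer diameter 54 mm, 85 mm tall, wall 3 mm, about 130 g, standing upright on the table, open end up. Origin at the centre of its underside. May be absent (None)
- glass2: straight clear drinking glass, outer diameter 54 mm, 85 mm tall, wall 3 mm, about 130 g, standing upright on the table, open end up. Origin at the centre of its underside. May be absent (None)
- glass3: straight clear drinking glass, outer diameter 54 mm, 85 mm tall, wall 3 mm, about 130 g, standing upright on the table, open end up. Origin at the centre of its underside. May be absent (None)
- glass4: straight clear drinking glass, outer diameter 54 mm, 85 mm tall, wall 3 mm, about 130 g, standing upright on the table, open end up. Origin at the centre of its underside. May be absent (None)
There are look-alikes about, which are no part of the job. What is shaped like the ubolt1 but orange or turquoise is not meant.

How it is judged:
On the way, in this order (a step that is already met when the one before it is completed fails the run):
1. both pipes are lifted clear together, side by side, in one grasp (height (world z) of each of pipe1, pipe2 above 0.075 m and distance between pipe1 and pipe2 below 0.035 m and angle between the y axis of pipe1 and the y axis of pipe2, either way round below 0.1 rad and contact force between the fingers and pipe1 above 0.5 N and contact force between the fingers and pipe2 above 0.5 N), for 0.2 s.
2. both pipes lie side by side in the bracket, let go (x of pipe1 in the frame of cradle between -0.019 and 0.019 m and y of pipe1 in the frame of cradle between -0.02 and 0.02 m and z of pipe1 in the frame of cradle between -0.005 and 0.005 m and angle between the y axis of each of pipe1, pipe2 and the y axis of frame, either way round below 0.06 rad and x of pipe2 in the frame of cradle between -0.019 and 0.019 m and y of pipe2 in the frame of cradle between -0.02 and 0.02 m and z of pipe2 in the frame of cradle between -0.005 and 0.005 m and contact force between the fingers and pipe1 below 0.2 N and contact force between the fingers and pipe2 below 0.2 N), for 0.2 s.
3. both U-bolts straddle the pipes, legs through the bracket holes, let go (x of pipe1 in the frame of cradle between -0.019 and 0.019 m and y of pipe1 in the frame of cradle between -0.02 and 0.02 m and z of pipe1 in the frame of cradle between -0.005 and 0.005 m and angle between the y axis of each of pipe1, pipe2 and the y axis of frame, either way round below 0.06 rad and x of pipe2 in the frame of cradle between -0.019 and 0.019 m and y of pipe2 in the frame of cradle between -0.02 and 0.02 m and z of pipe2 in the frame of cradle between -0.005 and 0.005 m and (horizontal distance between ubolt1 and clamp_a below 0.008 m or horizontal distance between ubolt1 and clamp_b below 0.008 m) and z of ubolt1 in the frame of clamp_a between -0.006 and 0.005 m and angle between each of ubolt1, ubolt2's own z axis and vertical below 0.12 rad and angle between the x axis of each of ubolt1, ubolt2 and the x axis of frame, either way round below 0.12 rad and (horizontal distance between ubolt2 and clamp_a below 0.008 m or horizontal distance between ubolt2 and clamp_b below 0.008 m) and z of ubolt2 in the frame of clamp_a between -0.006 and 0.005 m and contact force between the fingers and ubolt1 below 0.2 N and contact force between the fingers and ubolt2 below 0.2 N), for 0.2 s.
At the end, for the whole second after the job is handed in: Pipes in the bracket (20 mm lengthways, 5 mm in height, 0.06 rad); each U-bolt within 8 mm of its own clamp place, within 5 mm of fully down, 0.12 rad of upright and square; every glass present in a pocket, within 6 mm of its floor, tilted under 0.12 rad; all at rest (x of pipe1 in the frame of cradle between -0.019 and 0.019 m and y of pipe1 in the frame of cradle between -0.02 and 0.02 m and z of pipe1 in the frame of cradle between -0.005 and 0.005 m and angle between the y axis of each of pipe1, pipe2 and the y axis of frame, either way round below 0.06 rad and x of pipe2 in the frame of cradle between -0.019 and 0.019 m and y of pipe2 in the frame of cradle between -0.02 and 0.02 m and z of pipe2 in the frame of cradle between -0.005 and 0.005 m and (horizontal distance between ubolt1 and clamp_a below 0.008 m or horizontal distance between ubolt1 and clamp_b below 0.008 m) and z of ubolt1 in the frame of clamp_a between -0.006 and 0.005 m and angle between each of ubolt1, ubolt2, glass1, glass2, glass3, glass4's own z axis and vertical below 0.12 rad and angle between the x axis of each of ubolt1, ubolt2 and the x axis of frame, either way round below 0.12 rad and (horizontal distance between ubolt2 and clamp_a below 0.008 m or horizontal distance between ubolt2 and clamp_b below 0.008 m) and z of ubolt2 in the frame of clamp_a between -0.006 and 0.005 m and x of glass1 in the frame of frame between -0.07 and -0.05 m and y of glass1 in the frame of frame between -0.13 and 0.13 m and z of glass1 in the frame of frame between 0.003 and 0.014 m and linear speed of each of glass1, glass2, glass3, glass4, pipe1, pipe2, ubolt1, ubolt2 below 0.02 m/s and x of glass2 in the frame of frame between -0.07 and -0.05 m and y of glass2 in the frame of frame between -0.13 and 0.13 m and z of glass2 in the frame of frame between 0.003 and 0.014 m and x of glass3 in the frame of frame between -0.07 and -0.05 m and y of glass3 in the frame of frame between -0.13 and 0.13 m and z of glass3 in the frame of frame between 0.003 and 0.014 m and x of glass4 in the frame of frame between -0.07 and -0.05 m and y of glass4 in the frame of frame between -0.13 and 0.13 m and z of glass4 in the frame of frame between 0.003 and 0.014 m); the robot touches nothing.
Of glass1, glass2, glass3, glass4 only 2 to 4 are there at a start; the rules pass over those that are not, and their reading is None.
At some moment in a run one of glass1, glass2, glass3, glass4 may be knocked a few centimetres aside while the robot is not near it.
It also fails if it takes over 210 s, if anything falls off the work surface, if the arm or the gripper's body presses on something with over 40 N, if the wrist force passes 120 N, or if a joint passes its speed limit or range.

### The arm

A 6-joint arm with a two-finger parallel gripper is mounted at the origin on the work surface. World frame = base frame: x ahead of the robot, y to its left, z up, the work surface at z = 0. Lengths are in m, angles in rad, forces in N, time in s.
With the tool pointing down it reaches from about 0.275 to 0.825 m from the base axis. Payload 5.2 kg.
Tool frame: the origin (TCP) lies at the centre of the arm's flange, where the gripper is bolted on; the fingertips stand 186 mm ahead of it and the grasp point (between the pads) lies 167 mm ahead of it (env.tcp_to_tips is the distance from the TCP to the fingertips, in m); y points along the fingers, z is the direction in which the jaws open and shut, and the axes are right-handed (so a half turn about y gives the same grasp; the last joint's range is limited). The gripper opens to 93 mm and grips with 3 to 60 N. Pads are 15 mm wide; open, the fingers measure 128 mm over their backs; the gripper's body (75 mm by 188 mm) begins 65 mm behind the grasp point.
Start: joints at [-1.388, 0.259, 1.535, -0, 1.348, -0.203], TCP at [0.207, -0.51, 0.405] pointing down, gripper open.
Joint ranges: [-3.14, 3.14], [-0.91, 2.08], [0.19, 2.58], [-1.22, 4.36], [0.22, 2.71], [-3.12, 3.12]. Speed limits (rad/s): [2.57, 2.57, 3.14, 3.14, 3.14, 3.14].

### API

Orientations are given as a unit quaternion [x, y, z, w].
In Python, from cell import env gives the robot as it stands.
- The arm moves only by the shell command python3 -m jog 'ROWS' [FORCE]. ROWS is JSON, one flat list of numbers, 7 for each row, row after row: the shift along the tool's x, y, z in cm, then the turn, a rotation vector about the tool's x, y, z in rad, then the finger opening in cm, from 0 to 9.3. A call has 1 to 10 rows; each row is the pose to reach, as a shift and turn from the pose measured when the call began, along the tool's axes at that moment; what a row does not reach only later rows make up. A row lasts 1/10 s, in which the tool goes at most 50 mm and 8.59 degrees, less where a joint would pass 70% of its speed; a pose out of reach is approached as far as the arm can. A call with a gripper value outside its range is refused whole. The fingers move at their own pace and stop on an object; FORCE is the grip in N (left out, the last holds). Time passes only in rows, so rows that repeat a pose let the fingers close. It gives the time, the measured TCP pose, the force and the opening at its end, in the units of the state.
- env.observe(): the state, without advancing time (a new reading comes with each control period).
- env.get_image(name): name is "scene" or "top"; returns a dict with "frame" (480x640x3 uint8, blue, green, red), "depth" (480x640 float32, m along the optical axis (not along the pixel's ray), 0 where there is no reading), "mtx" (3x3 intrinsics, pixels), "R" (3x3) and "t" (3): a world point X has camera coordinates R X + t. Camera axes: x right, y down, z forward; pixel columns grow to the right and rows downward; lengths in m; the calibration is good to about 2 mm. A picture is of the moment at which its call begins.
- env.finish_job(): hands the job in, once; it reports no verdict.
The state is a dict: "time_s": time; "joint_positions": joint angles; "dq": joint speeds; "tau": joint torques, N m; "eef_pos": TCP position; "tool_rot": TCP orientation; "force": force on the tool from outside, world axes, zero at the start; "moment": the same for the moment, N m; "finger_gap": opening from 0.0 (shut) to 1.0 (fully open).
Only numpy, scipy, OpenCV 4.12 (cv2) and the standard library are available. Lean on these libraries where they do the work, as an engineer would, in place of code of your own. Each camera call takes 0.05 s, during which the arm holds its last target. There are 200 camera calls.

## Working session

There is one attempt and no reset: what is moved stays moved. The work goes in short steps, Python scripts to look and compute and a shell command to move; the robot and the scene stay as the last step left them, time stands still between calls to the robot, and variables do not carry over. Pictures are saved under pics/ and viewed, about 12 in all and at most 16, crops included, and the job is handed in when it is done.

```bash
ls; mkdir -p pics; python3 - <<'E'
from cell import env
import cv2,numpy as np
print(env.observe())
for n in("scene","top"):
    d=env.get_image(n); cv2.imwrite(f"pics/{n}0.png",d["frame"]); np.savez(f"{n}0.npz",**d)
    print(n,d["mtx"].tolist(),d["R"].tolist(),d["t"].tolist(),(d["depth"]>0).mean())
E
```

```text
pics
{'time_s': 0.0, 'joint_positions': array([-1.38782934e+00,  2.59302645e-01,  1.53604086e+00,  6.00933616e-06,
        1.34798759e+00, -2.02794810e-01]), 'dq': array([-0.00080044, -0.00151353, -0.0005413 , -0.00162833,  0.00057149,
        0.00087654]), 'tau': array([ 7.81049148e-04, -4.37300992e+01, -2.84004414e+01,  7.23829167e-02,
        4.14316810e-02, -1.56967262e-04]), 'eef_pos': array([ 0.20693283, -0.50936403,  0.40395608]), 'tool_rot': array([-0.13553461,  0.69460866, -0.69337949,  0.13555094]), 'force': array([-0.26140467,  0.47279359,  0.36533024]), 'moment': array([ 0.00295053,  0.0276692 , -0.03235201]), 'finger_gap': 0.9975832237617696}
scene [[511.1062880392616, 0.0, 322.9121241311386], [0.0, 511.1062880392616, 245.13132238521828], [0.0, 0.0, 1.0]] [[-0.5558931354535579, 0.8310815499269127, 0.01691979097661772], [0.5923469345018216, 0.4103246326898984, -0.6933677271074813], [-0.5831877323314569, -0.37541597352667366, -0.7203852550400464]] [0.26815855657246457, -0.19405878268914323, 1.3476063084664267] 0.9961848958333334
top [[604.1472860673427, 0.0, 313.7209669873209], [0.0, 604.1472860673427, 248.69685368909984], [0.0, 0.0, 1.0]] [[0.015067436359969768, -0.9998634848413228, -0.006781153478862213], [-0.9908068491028386, -0.014018389102786093, -0.1345558342765842], [0.1344424045174846, 0.008746224781499274, -0.9908828101342904]] [-0.028287229767923618, 0.4518882872035599, 1.3229845811830387] 0.99591796875
```

View pics/scene0.png

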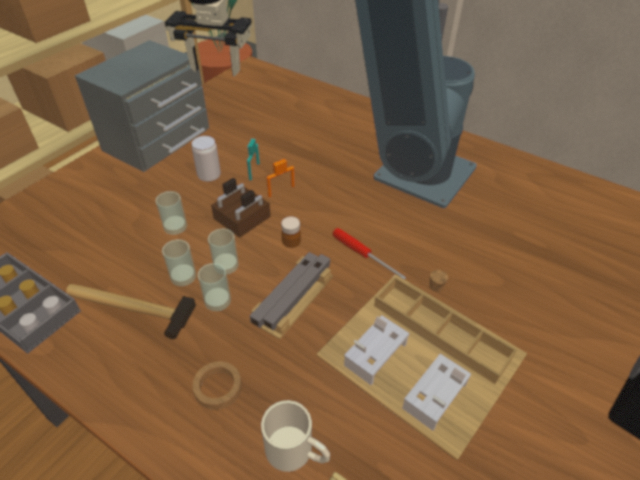

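View pics/top0.png

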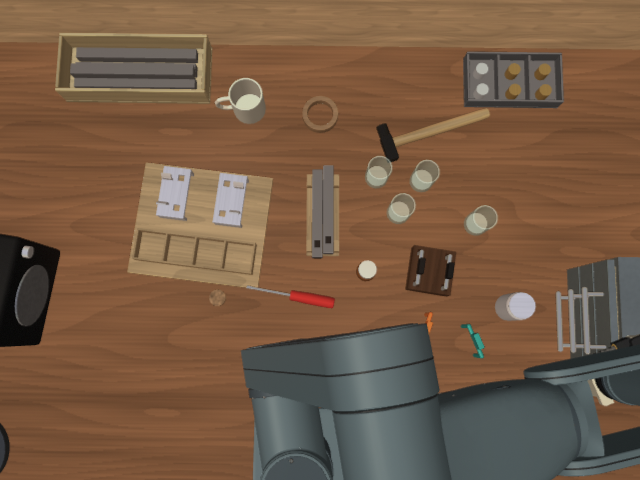

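The task objects are:
- Frame, top view, at (200,225).
- Rest with pipe pair at (323,215).
- Stock with two steel bolts at (432,270).
- Four glasses at (378,172), (425,175), (401,208) and (481,220).

Look-alikes:
- Boxed grey bars at (130,65).
- Orange U-bolt at (430,322) and turquoise U-bolt at (475,340).
- White jar at (516,306), small jar at (367,270), mug at (245,100) and bottles at (513,80).

I choose the pair on the rest, the bolts in the stock and the four clear tumblers.

```bash
cat > h.py <<'E'
import numpy as np,cv2
from scipy.spatial.transform import Rotation as Ro
def load(f): 
    d=np.load(f); return {k:d[k] for k in d.files}
def cloud(d):
    v,u=np.mgrid[:480,:640]; Z=d["depth"].astype(float); K=d["mtx"]
    P=np.stack([(u-K[0,2])/K[0,0]*Z,(v-K[1,2])/K[1,1]*Z,Z],-1)
    return (P-d["t"])@d["R"]
def ray(d,uv,z):
    K=d["mtx"]; uv=np.atleast_2d(uv).astype(float)
    r=np.c_[(uv[:,0]-K[0,2])/K[0,0],(uv[:,1]-K[1,2])/K[1,1],np.ones(len(uv))]@d["R"]
    c=-d["R"].T@d["t"]; return c+r*((z-c[2])/r[:,2])[:,None]
def proj(d,X):
    p=(np.atleast_2d(X)@d["R"].T+d["t"])@d["mtx"].T; return p[:,:2]/p[:,2:]
def snap(name,tag):
    from cell import env
    d=env.get_image(name); np.savez(f"{name}{tag}.npz",**d); return d
def crop(d,box,s,fn):
    x0,y0,x1,y1=box; cv2.imwrite(fn,cv2.resize(d["frame"][y0:y1,x0:x1],None,fx=s,fy=s,interpolation=cv2.INTER_CUBIC))
def goto(x,y,z,jaw=None):
    """print tool-axis shift (cm) and rotvec to put the grasp point at x,y,z, jaw axis at world angle jaw (rad)"""
    from cell import env
    o=env.observe(); R=Ro.from_quat(o["tool_rot"]).as_matrix()
    a=R[:,2]; cur=np.arctan2(a[1],a[0])
    j=cur if jaw is None else cur+((jaw-cur+np.pi/2)%np.pi-np.pi/2)
    zz=np.array([np.cos(j),np.sin(j),0]); yy=np.array([0,0,-1.]); T=np.c_[np.cross(yy,zz),yy,zz]
    p=np.array([x,y,z])-.167*yy
    print("shift cm",np.round(R.T@(p-o["eef_pos"])*100,2),"rot",np.round(Ro.from_matrix(R.T@T).as_rotvec(),3),"jaw now",round(cur,3),"q6",round(o["joint_positions"][5],2),"grasp now",np.round(o["eef_pos"]+.167*R[:,1],4),"F",np.round(o["force"],1),"gap",round(o["finger_gap"]*9.3,2),"t",round(o["time_s"],1))
E
python3 - <<'E'
from h import *
for n in("top","scene"):
    d=load(n+"0.npz");W=cloud(d);print(n,"cam",-d["R"].T@d["t"])
    def blob(nm,lo,hi,c,r):
        m=((W[...,2]>lo)&(W[...,2]<hi)).astype(np.uint8)
        p=W[...,:2]-np.array(c); m&=(np.hypot(p[...,0],p[...,1])<r).astype(np.uint8)
        k,l,s,ce=cv2.connectedComponentsWithStats(m)
        for i in range(1,k):
            if s[i,4]<15: continue
            q=W[l==i]; rc=cv2.minAreaRect((q[:,:2]*1000).astype(np.float32))
            print(" ",nm,s[i,4],"c",np.round(rc[0],1),"size",np.round(rc[1],1),"a",round(rc[2],1),"zmed",round(np.median(q[:,2])*1000,1),"mean",np.round(q[:,:2].mean(0)*1000,1))
    dt=load("top0.npz"); g=lambda uv,z: ray(dt,uv,z)[0,:2]
    blob("pipes",.036,.052,g((323,212),.044),.14)
    blob("plate",.041,.049,g((203,196),.045),.1)
    blob("rib",.055,.075,g((203,196),.068),.1)
    blob("rack",.033,.042,g((195,252),.038),.16)
    blob("tab",.065,.11,g((435,268),.08),.09)
    blob("stock",.040,.048,g((432,270),.044),.09)
    blob("glass",.07,.1,g((420,190),.085),.22)
E
```

```text
top cam [ 0.270295   -0.03351974  1.37153507]
  pipes 1938 c [537.3 -40.1] size [210.4  47.5] a 0.7 zmed 45.0 mean [536.1 -40.1]
  pipes 26 c [ 609.9 -147. ] size [35.5  6.7] a 46.7 zmed 44.6 mean [ 607.8 -148.2]
  plate 954 c [575.2 295.8] size [ 62.8 114. ] a 83.3 zmed 45.6 mean [573.7 292.5]
  plate 987 c [561.  169.1] size [ 62.9 114.4] a 84.2 zmed 45.5 mean [559.3 170.7]
  rib 35 c [607.8 304.9] size [13.5 11.5] a 79.5 zmed 65.3 mean [607.1 304.5]
  rib 58 c [589.8 148.4] size [22.1 10.2] a 84.4 zmed 64.6 mean [589.6 148.8]
  rib 33 c [545.6 313.6] size [ 9. 17.] a 0.0 zmed 67.3 mean [545.2 313.7]
  rib 36 c [527.8 155. ] size [ 9.2 21.4] a 3.0 zmed 66.2 mean [527.6 155.7]
  rack 703 c [443.9 247.2] size [269.9  70.7] a 83.6 zmed 38.4 mean [442.8 244.3]
  rack 23 c [487.7 343.1] size [28.4  4.4] a 82.8 zmed 38.6 mean [488.1 344.7]
  rack 177 c [340.6 190.6] size [34.9 34.7] a 16.8 zmed 36.5 mean [340.4 190.9]
  tab 166 c [ 411.3 -250.8] size [12.3 73.4] a 81.0 zmed 90.2 mean [ 410.3 -250.1]
  tab 168 c [ 403.6 -312.4] size [12.8 72.9] a 81.4 zmed 90.6 mean [ 401.5 -311.3]
  stoc
[... 1974 characters left out ...]
.2 mean [ 408.4 -309.8]
  tab 175 c [ 416.  -250.8] size [15.4 35.9] a 85.8 zmed 82.5 mean [ 418.  -248.3]
  stock 609 c [ 411.3 -281. ] size [96.1 99.6] a 82.0 zmed 41.5 mean [ 420.8 -277.5]
  glass 145 c [ 406.  -311.8] size [14.9 34.9] a 85.4 zmed 84.7 mean [ 408.3 -310. ]
  glass 148 c [ 416.4 -250.9] size [15.4 35. ] a 86.0 zmed 85.1 mean [ 418.  -248.5]
  glass 255 c [ 521.6 -390. ] size [56.3 53.2] a 57.2 zmed 77.4 mean [ 522.6 -388.5]
  glass 281 c [ 546.3 -212.7] size [54.1 54.3] a 2.2 zmed 78.6 mean [ 546.9 -211.3]
  glass 295 c [ 621.5 -266.7] size [57.4 52.4] a 62.6 zmed 78.6 mean [ 622.1 -265.2]
  glass 321 c [ 629.6 -161.9] size [54.  52.6] a 65.2 zmed 78.5 mean [ 630.2 -161.2]
```

```bash
python3 - <<'E'
from h import *
d=load("top0.npz"); a=d["frame"]
A=cv2.resize(a[155:295,125:285],(640,560),interpolation=cv2.INTER_CUBIC)
crop(d,(295,150,505,305),3.8,"pics/c1.png"); cv2.imwrite("pics/c2.png",A)
E
```

```text
(no output)
```

View pics/c1.png

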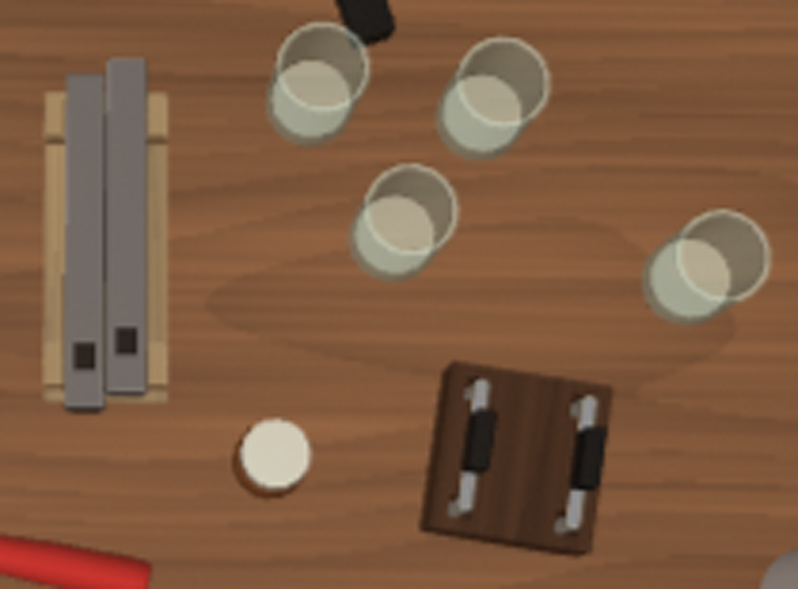

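View pics/c2.png

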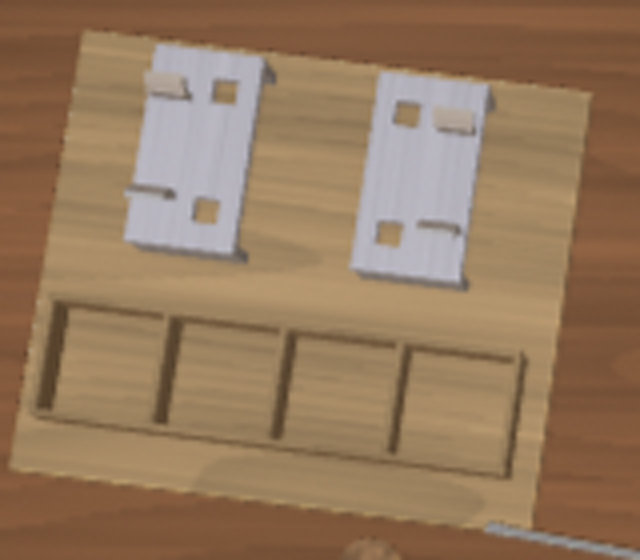

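The close crop shows two grey pipes on the rest, staggered by about 10 mm, and two steel bolts with black tabs at c1 (480,440) and (588,455). The bracket holes show at c2 (225,92), (205,210), (406,114) and (389,233). The two cameras differ by about 2.5 mm in x, so I use the mean.

```bash
python3 -c "
from h import *
goto(.5385,-.0397,.12,1.583)
goto(.5694,.2328,.12,-.112)"
```

```text
shift cm [-48.39  11.77 -31.02] rot [0.002 0.374 0.   ] jaw now -1.185 q6 -0.2 grasp now [ 0.2069 -0.5091  0.237 ] F [-0.2  1.   0.2] gap 9.27 t 0.1
shift cm [-61.51  11.81 -55.1 ] rot [ 1.000e-03 -1.073e+00 -1.000e-03] jaw now -1.185 q6 -0.2 grasp now [ 0.2069 -0.5091  0.237 ] F [-0.2  1.   0.2] gap 9.27 t 0.1
```

```bash
python3 -m jog '[-48.4,3,-31,0,0.374,0,9.3,-48.4,3,-31,0,0.374,0,9.3,-48.4,3,-31,0,0.374,0,9.3,-48.4,3,-31,0,0.374,0,9.3,-48.4,3,-31,0,0.374,0,9.3,-48.4,3,-31,0,0.374,0,9.3,-48.4,3,-31,0,0.374,0,9.3,-48.4,3,-31,0,0.374,0,9.3,-48.4,3,-31,0,0.374,0,9.3,-48.4,3,-31,0,0.374,0,9.3]' 40
python3 -c "
from h import *
goto(.5385,-.0397,.08,1.583)"
```

```text
time_s: 1.1
eef_pos: [0.4947, -0.1013, 0.3785]
tool_rot: [-0.004, 0.708, -0.707, 0.004]
force: [0.6, -1.4, -0.2]
finger_gap: 0.997
shift cm [-4.46 13.15 -6.09] rot [ 0.002 -0.     0.001] jaw now -1.559 q6 1.13 grasp now [ 0.4946 -0.101   0.2115] F [ 0.6 -1.4 -0.2] gap 9.27 t 1.1
```

```bash
python3 -m jog '[-4.5,13.1,-6.1,0,0,0,9.3,-4.5,13.1,-6.1,0,0,0,9.3,-4.5,13.1,-6.1,0,0,0,9.3,-4.5,13.1,-6.1,0,0,0,9.3,-4.5,13.1,-6.1,0,0,0,9.3,-4.5,13.1,-6.1,0,0,0,9.3]'
python3 -c "
from h import *
goto(.5385,-.0397,.033,1.583)
d=snap('scene','1');crop(d,(200,180,400,350),4,'pics/p1.png')"
```

```text
time_s: 1.7
eef_pos: [0.5393, -0.0404, 0.2491]
tool_rot: [-0.004, 0.707, -0.707, 0.005]
force: [-0.2, -0.7, 0.6]
finger_gap: 1.004
shift cm [ 0.09  4.91 -0.06] rot [ 0.001 -0.001 -0.002] jaw now -1.559 q6 1.28 grasp now [ 0.5396 -0.0403  0.0821] F [-0.2 -0.7  0.6] gap 9.33 t 1.7
```

View pics/p1.png

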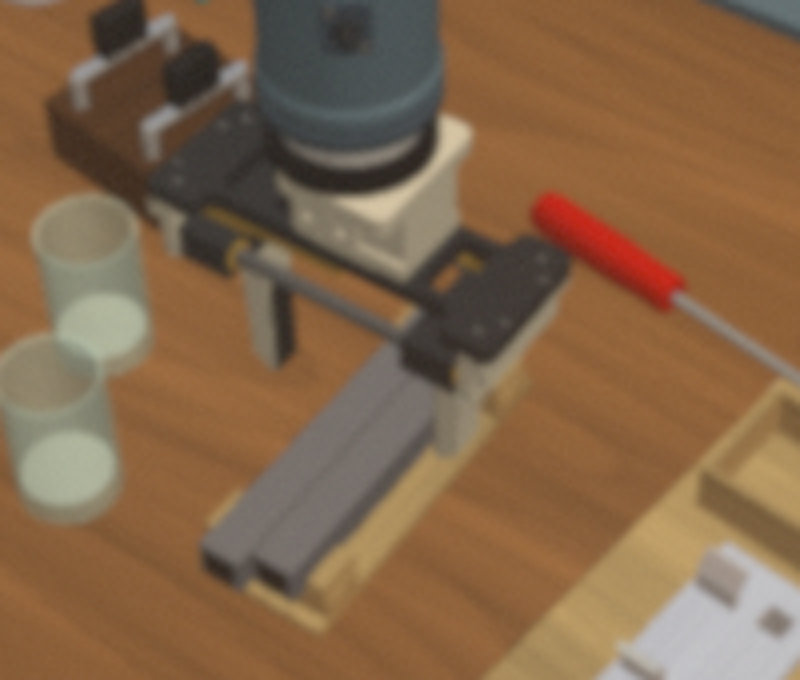

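The fingers straddle the pair at crop (270,310) and (455,415), with nothing in the way. Next I descend, grip and lift a little.

```bash
python3 -m jog '[0,2.5,0,0,0,0,9.3,0,4.5,0,0,0,0,9.3,0,4.8,0,0,0,0,9.3,0,4.8,0,0,0,0,4,0,4.8,0,0,0,0,4,0,4.8,0,0,0,0,4,0,4.8,0,0,0,0,4,0,4.8,0,0,0,0,4,0,4.8,0,0,0,0,4,0,4.8,0,0,0,0,4]' 45
python3 -m jog '[0,-1,0,0,0,0,4,0,-3,0,0,0,0,4,0,-5,0,0,0,0,4,0,-7,0,0,0,0,4,0,-7.5,0,0,0,0,4,0,-7.5,0,0,0,0,4,0,-7.5,0,0,0,0,4]'
python3 -c "
from h import *
goto(.5694,.2328,.11,-.112)
d=snap('scene','2');crop(d,(200,150,400,320),4,'pics/p2.png')"
```

```text
time_s: 2.75
eef_pos: [0.5396, -0.0405, 0.2018]
tool_rot: [-0.003, 0.707, -0.707, 0.005]
force: [-0.6, 0.2, 2.1]
finger_gap: 0.509
time_s: 3.45
eef_pos: [0.5389, -0.0404, 0.276]
tool_rot: [-0.003, 0.707, -0.707, 0.005]
force: [-0.6, -0.1, -2.2]
finger_gap: 0.511
shift cm [ -3.35  -0.08 -27.29] rot [-1.000e-03 -1.448e+00 -2.000e-03] jaw now -1.56 q6 1.28 grasp now [ 0.5392 -0.0403  0.109 ] F [-0.6 -0.1 -2.2] gap 4.75 t 3.5
```

View pics/p2.png

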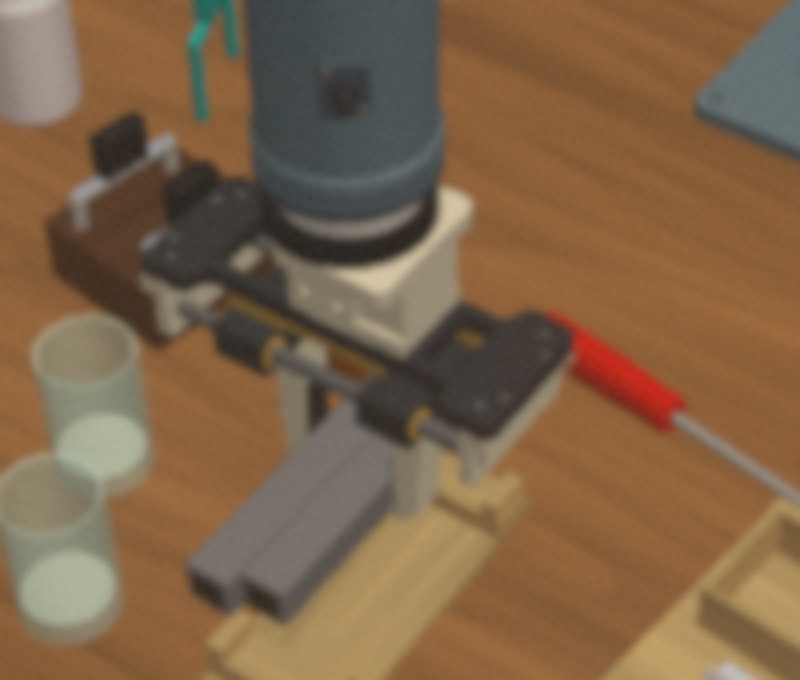

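Both pipes are lifted together, ends at crop (210,580) and (265,590). Next I turn and carry them over the bracket.

```bash
python3 -m jog '[-0.3,-3,-2,0,-0.12,0,4,-0.6,-4,-5,0,-0.26,0,4,-1,-4,-8,0,-0.4,0,4,-1.3,-4,-11,0,-0.54,0,4,-1.7,-4,-14,0,-0.68,0,4,-2,-4,-17,0,-0.82,0,4,-2.4,-4,-20,0,-0.96,0,4,-2.8,-4,-23,0,-1.1,0,4,-3.1,-4,-25.5,0,-1.24,0,4,-3.3,-4,-27,0,-1.36,0,4]'
python3 -m jog '[0,0,0,0,-0.05,0,4,0,0,0,0,-0.08,0,4,0,0,0,0,-0.08,0,4]'
python3 - <<'E'
from h import *
goto(.5694,.2328,.11,-.112)
for n in("top","scene"):
    d=snap(n,'3');W=cloud(d); p=W[...,:2]-[.57,.233]
    g=d["frame"].astype(int); sat=g.max(-1)-g.min(-1)
    m=((W[...,2]>.13)&(W[...,2]<.17)&(np.hypot(p[...,0],p[...,1])<.13)&(sat<25)&(g.max(-1)<150)).astype(np.uint8)
    k,l,s,c=cv2.connectedComponentsWithStats(m)
    for i in range(1,k):
        if s[i,4]>60:
            q=W[l==i];rc=cv2.minAreaRect((q[:,:2]*1000).astype(np.float32));print(n,s[i,4],np.round(rc[0],1),np.round(rc[1],1),round(rc[2],1),round(np.median(q[:,2]),3))
crop(load("top3.npz"),(120,130,290,280),4,'pics/p3.png')
E
```

```text
time_s: 4.5
eef_pos: [0.5684, 0.2318, 0.3143]
tool_rot: [-0.45, 0.546, -0.545, 0.449]
force: [0.6, 0.1, -1.7]
finger_gap: 0.512
time_s: 4.8
eef_pos: [0.5681, 0.2321, 0.3126]
tool_rot: [-0.472, 0.528, -0.526, 0.47]
force: [-0.1, -0.2, -2.1]
finger_gap: 0.515
shift cm [-0.09  3.56  0.14] rot [0.005 0.    0.   ] jaw now -0.112 q6 0.32 grasp now [0.5673 0.2321 0.1456] F [-0.1 -0.2 -2.1] gap 4.79 t 4.8
top 238 [571.3 319.4] [61.5 29.5] 35.9 0.155
top 1057 [560.7 171.7] [94.8 49.4] 83.2 0.155
scene 497 [560.7 148.5] [41.4 48.4] 83.3 0.153
scene 1746 [576.8 290.5] [88.6 49. ] 82.9 0.152
```

View pics/p3.png

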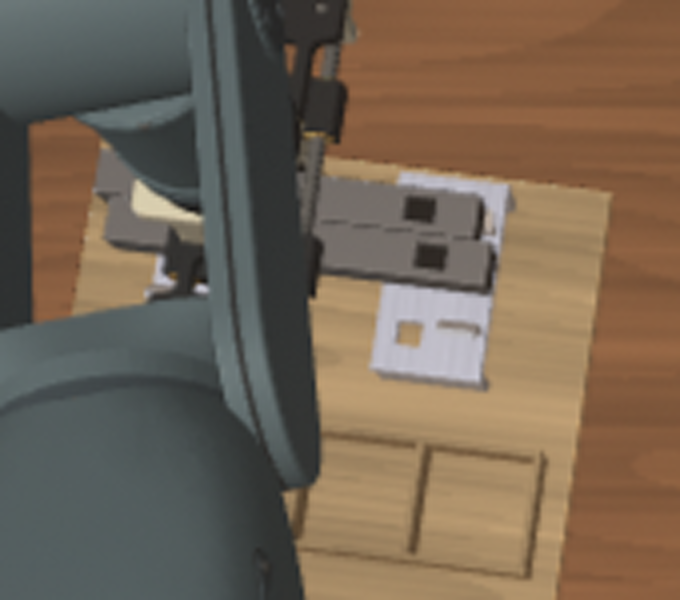

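The pair hangs over the bracket within about 1 mm and 0.5° on both views. Laying it down now.

```bash
python3 -m jog '[0,2,0,0.005,0,0,4,0,4,0,0.005,0,0,4,0,6,0,0.005,0,0,4,0,7,0,0.005,0,0,4,0,7.8,0,0.005,0,0,4,0,8.3,0,0.005,0,0,4,0,8.3,0,0.005,0,0,4]'
python3 -c "
from h import *
goto(.5694,.2328,.0598,-.112)"
```

```text
time_s: 5.6
eef_pos: [0.568, 0.2317, 0.23]
tool_rot: [0.47, -0.527, 0.528, -0.471]
force: [-0.4, 0.1, -2.2]
finger_gap: 0.513
shift cm [-0.13  0.32  0.12] rot [-0.001 -0.002  0.   ] jaw now -0.114 q6 0.32 grasp now [0.5682 0.2316 0.063 ] F [-0.4  0.1 -2.2] gap 4.78 t 5.6
```

```bash
python3 -m jog '[0,0.2,0,0,0,0,4,0,0.3,0,0,0,0,4,0,0.3,0,0,0,0,5.5,0,0.3,0,0,0,0,7,0,0.3,0,0,0,0,7,0,0.3,0,0,0,0,7,0,0.3,0,0,0,0,7]'
python3 -m jog '[0,-2,0,0,0,0,7,0,-5,0,0,0,0,7,0,-9,0,0,0,0,7,0,-13,0,0,0,0,7,0,-13,0,0,0,0,7]'
python3 -c "
from h import *
goto(.413,-.2505,.15,0)
goto(.548,-.2129,.15,0)
"
```

```text
time_s: 6.3
eef_pos: [0.5681, 0.2317, 0.2272]
tool_rot: [0.47, -0.527, 0.528, -0.471]
force: [0.5, 1.0, -0.4]
finger_gap: 0.75
time_s: 6.8
eef_pos: [0.5693, 0.2321, 0.3638]
tool_rot: [0.467, -0.525, 0.53, -0.475]
force: [0.8, 1.1, -0.1]
finger_gap: 0.754
shift cm [ 49.75   4.37 -10.11] rot [-0.013 -0.114 -0.003] jaw now -0.114 q6 0.32 grasp now [0.5715 0.2325 0.1969] F [ 0.8  1.1 -0.1] gap 7.01 t 6.8
shift cm [44.48  4.55  2.88] rot [-0.013 -0.114 -0.003] jaw now -0.114 q6 0.32 grasp now [0.5715 0.2325 0.1969] F [ 0.8  1.1 -0.1] gap 7.01 t 6.8
```

```bash
python3 -m jog '[5,0,-1,0,-0.14,0,5,10,0,-2,0,-0.28,0,5,15,0,-3,0,-0.42,0,5,20,0,-4,0,-0.56,0,5,25,0,-5,0,-0.7,0,5,30,0,-6,0,-0.84,0,5,35,0,-7,0,-0.98,0,5,40,0,-8,0,-1.12,0,5,45,0,-9,0,-1.26,0,5,49.5,0,-10,0,-1.4,0,5]'
python3 -c "
from h import *
goto(.4138,-.2509,.14,1.425)
"
```

```text
time_s: 7.8
eef_pos: [0.4307, -0.198, 0.3606]
tool_rot: [-0.694, 0.122, -0.131, 0.697]
force: [-0.0, 0.4, -0.9]
finger_gap: 0.536
shift cm [ 0.23  5.32 -5.59] rot [-0.006 -0.215  0.012] jaw now 1.21 q6 -1.88 grasp now [ 0.4328 -0.1975  0.1936] F [-0.   0.4 -0.9] gap 4.98 t 7.8
```

```bash
python3 -m jog '[0.2,2,-3,0,-0.1,0,4.5,0.2,5.3,-5.6,-0.006,-0.215,0.012,4.5,0.2,5.3,-5.6,-0.006,-0.215,0.012,4.5,0.2,5.3,-5.6,-0.006,-0.215,0.012,4.5,0.2,5.3,-5.6,-0.006,-0.215,0.012,4.5]'
python3 - <<'E'
from h import *
goto(.4138,-.2509,.084,1.425)
for n in("top","scene"):
    d=snap(n,'4');W=cloud(d); p=W[...,:2]-[.57,.233]
    m=((W[...,2]>.061)&(W[...,2]<.075)&(abs(p[...,0]+p[...,1]*-.111)<.026)&(abs(p[...,1])<.13)).astype(np.uint8)
    k,l,s,c=cv2.connectedComponentsWithStats(m)
    for i in range(1,k):
        if s[i,4]>60:
            q=W[l==i];rc=cv2.minAreaRect((q[:,:2]*1000).astype(np.float32));print(n,s[i,4],np.round(rc[0],1),np.round(rc[1],1),round(rc[2],1),round(np.median(q[:,2]),3))
a=cv2.resize(load("top4.npz")["frame"][150:260,140:270],(520,440),interpolation=cv2.INTER_CUBIC)
b=cv2.resize(load("scene4.npz")["frame"][130:240,200:270],(280,440),interpolation=cv2.INTER_CUBIC)
cv2.imwrite("pics/p4.png",np.hstack([a,b]))
E
```

```text
time_s: 8.3
eef_pos: [0.4139, -0.2504, 0.3078]
tool_rot: [0.705, -0.052, 0.052, -0.705]
force: [-0.2, -0.2, -0.1]
finger_gap: 0.485
shift cm [-0.01  5.68 -0.05] rot [ 0.    -0.001  0.   ] jaw now 1.424 q6 -2.2 grasp now [ 0.414  -0.2504  0.1408] F [-0.2 -0.2 -0.1] gap 4.51 t 8.3
top 1934 [569.5 229.5] [210.9  51.3] 83.7 0.07
scene 3005 [570.1 230.3] [209.6  51. ] 83.5 0.067
```

View pics/p4.png

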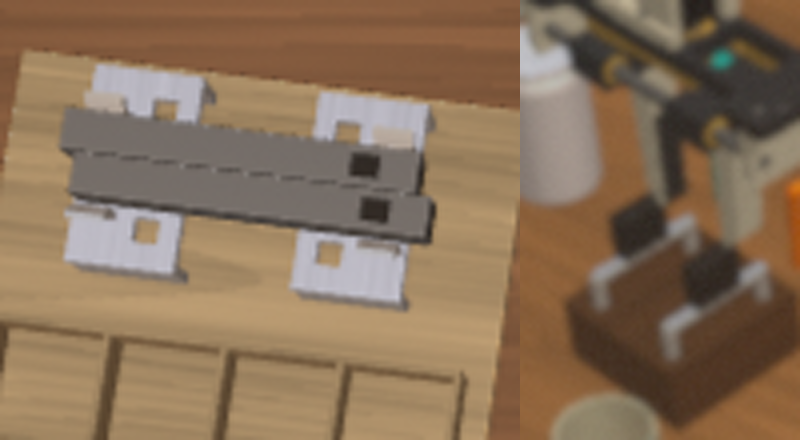

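The pipes lie in the bracket between the ribs at z 57, about 3 mm off centre lengthways. The fingers sit above the near bolt's tab. Gripping it next.

```bash
python3 -m jog '[0,2,0,0,0,0,4.5,0,4,0,0,0,0,4.5,0,5.4,0,0,0,0,4.5,0,5.6,0,0,0,0,4.5,0,5.6,0,0,0,0,2,0,5.6,0,0,0,0,0.5,0,5.6,0,0,0,0,0.5,0,5.6,0,0,0,0,0.5,0,5.6,0,0,0,0,0.5,0,5.6,0,0,0,0,0.5]' 30
python3 -m jog '[0,-1,0,0,0,0,0.5,0,-3,0,0,0,0,0.5,0,-6,0,0,0,0,0.5,0,-9,0,0,0,0,0.5,0,-11,0,0,0,0,0.5,0,-11.5,0,0,0,0,0.5,0,-11.5,0,0,0,0,0.5]'
python3 - <<'E'
from h import *
goto(.5694+.052*.111,.2328+.052*.994,.19,1.459)
E
```

```text
time_s: 9.4
eef_pos: [0.4143, -0.2504, 0.2526]
tool_rot: [0.706, -0.051, 0.052, -0.705]
force: [-0.0, -0.2, 3.1]
finger_gap: 0.128
time_s: 10.1
eef_pos: [0.4141, -0.2502, 0.3683]
tool_rot: [0.706, -0.05, 0.052, -0.704]
force: [0.0, -0.1, -1.6]
finger_gap: 0.128
shift cm [ 8.21  1.02 55.24] rot [ 0.002 -0.033  0.003] jaw now 1.426 q6 -2.2 grasp now [ 0.4146 -0.2506  0.2013] F [ 0.  -0.1 -1.6] gap 1.19 t 10.1
```

```bash
python3 -m jog '[0.7,0,4.5,0,0,0,0.5,1.4,0,9,0,0,0,0.5,2.1,0,13.5,0,0,0,0.5,2.8,0,18,0,0,0,0.5,3.5,0,22.5,0,-0.01,0,0.5,4.2,0,27,0,-0.02,0,0.5,4.9,0,31.5,0,-0.03,0,0.5,5.6,0,36,0,-0.033,0,0.5,6.3,0,40.5,0,-0.033,0,0.5,7,0,45,0,-0.033,0,0.5]'
python3 -m jog '[1,1,8,0,0,0,0.5,1.2,1,10,0,0,0,0.5,1.2,1,10.2,0,0,0,0.5,1.2,1,10.2,0,0,0,0.5,1.2,1,10.2,0,0,0,0.5]'
python3 - <<'E'
from h import *
goto(.5694+.052*.111,.2328+.052*.994,.165,1.459)
E
```

```text
time_s: 11.1
eef_pos: [0.5482, 0.1869, 0.3654]
tool_rot: [0.707, -0.04, 0.039, -0.705]
force: [0.6, -1.1, -1.4]
finger_gap: 0.125
time_s: 11.6
eef_pos: [0.5711, 0.286, 0.3537]
tool_rot: [0.708, -0.041, 0.039, -0.704]
force: [-0.6, 0.3, -0.7]
finger_gap: 0.128
shift cm [ 0.42  2.17 -0.09] rot [ 0.005 -0.    -0.002] jaw now 1.459 q6 -1.17 grasp now [0.5707 0.2852 0.1867] F [-0.6  0.3 -0.7] gap 1.19 t 11.6
```

```bash
python3 -m jog '[0.2,1,0,0.005,0,0,0.5,0.4,2.1,-0.1,0.005,0,0,0.5,0.4,2.1,-0.1,0.005,0,0,0.5,0.4,2.1,-0.1,0.005,0,0,0.5]'
python3 - <<'E'
from h import *
goto(.5694+.052*.111,.2328+.052*.994,.15,1.459)
t=snap("top",5);s=snap("scene",5)
a=cv2.resize(t["frame"][150:250,130:230],(400,400),interpolation=cv2.INTER_CUBIC)
b=cv2.resize(s["frame"][290:440,330:480],(400,400),interpolation=cv2.INTER_CUBIC)
cv2.imwrite("pics/p5.png",np.hstack([a,b]))
E
```

```text
time_s: 12.0
eef_pos: [0.575, 0.2835, 0.3321]
tool_rot: [0.706, -0.041, 0.039, -0.706]
force: [0.8, 0.3, -2.1]
finger_gap: 0.124
shift cm [0.01 1.51 0.1 ] rot [ 0.001 -0.002 -0.004] jaw now 1.457 q6 -1.17 grasp now [0.5744 0.2835 0.1651] F [ 0.8  0.3 -2.1] gap 1.15 t 12.0
```

View pics/p5.png

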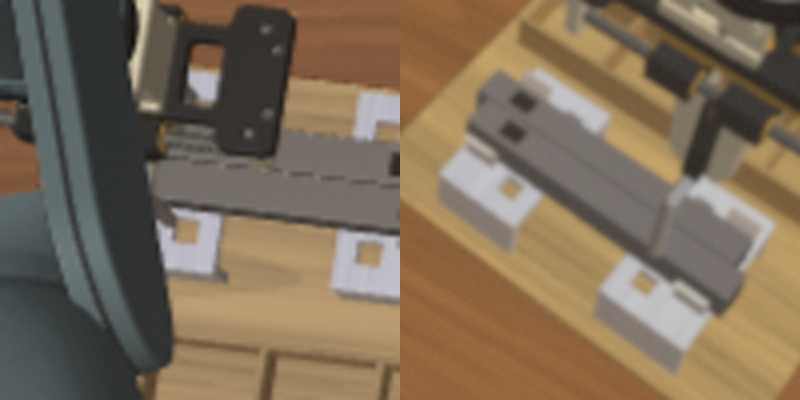

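```bash
python3 - <<'E'
from h import *
s=load("scene5.npz"); t=load("scene4.npz")
fx=np.array([.994,-.111,0]);fy=np.array([.111,.994,0]); c=np.array([.5744,.2835,0])+.0345*fx
S=8;o=np.array([395,350])
def draw(im,pts,col,close=False):
    q=((proj(s,pts)-o+.5)*S).astype(int); cv2.polylines(im,[q],close,col,1)
a=cv2.resize(s["frame"][350:420,395:445],None,fx=S,fy=S,interpolation=cv2.INTER_CUBIC)
draw(a,[c+[0,0,.0795],c+[0,0,.13]],(0,0,255))
h=np.array([.5694,.2328,0])+.052*fy+.0345*fx
draw(a,[h+.007*(i*fx+j*fy)+[0,0,.045] for i,j in((1,1),(1,-1),(-1,-1),(-1,1))],(0,255,0),True)
b=cv2.resize(t["frame"][345:415,395:445],None,fx=S,fy=S,interpolation=cv2.INTER_CUBIC)
cv2.imwrite("pics/p6.png",a)
E
```

```text
(no output)
```

View pics/p6.png

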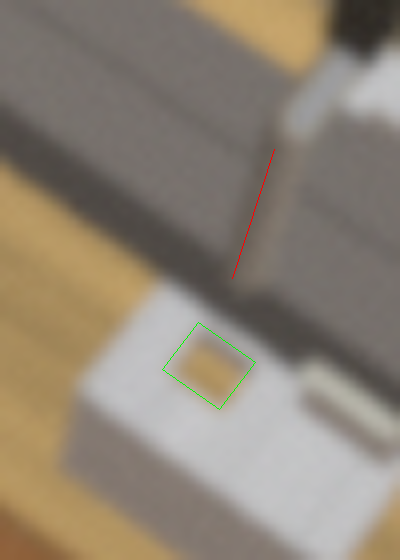

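The overlay shows the hole on target (at (212,370)), but the leg sits about 2.5 mm towards +y of prediction (tip at (252,288)). I correct by half, lower the tips to just above the plate and look again.

```bash
python3 -m jog '[0,1,-0.15,0,0,0,0.5,0,2,-0.15,0,0,0,0.5,0,2.7,-0.15,0,0,0,0.5,0,2.7,-0.15,0,0,0,0.5,0,2.7,-0.15,0,0,0,0.5]'
python3 - <<'E'
from h import *
goto(.5694+.052*.111,.2328+.052*.994,.098,1.459)
s=snap("scene",6);t=snap("top",6)
S=8
a=cv2.resize(s["frame"][350:420,395:445],None,fx=S,fy=S,interpolation=cv2.INTER_CUBIC)
b=cv2.resize(t["frame"][180:230,140:190],None,fx=S,fy=S,interpolation=cv2.INTER_CUBIC)
b=cv2.copyMakeBorder(b,0,160,0,0,cv2.BORDER_CONSTANT)
cv2.imwrite("pics/p7.png",np.hstack([a,b]))
E
```

```text
time_s: 12.6
eef_pos: [0.5749, 0.2826, 0.3055]
tool_rot: [0.706, -0.041, 0.039, -0.706]
force: [-0.2, 0.5, -0.3]
finger_gap: 0.125
shift cm [0.02 4.05 0.19] rot [ 0.    -0.001 -0.003] jaw now 1.458 q6 -1.18 grasp now [0.5744 0.2827 0.1385] F [-0.2  0.5 -0.3] gap 1.16 t 12.6
```

View pics/p7.png

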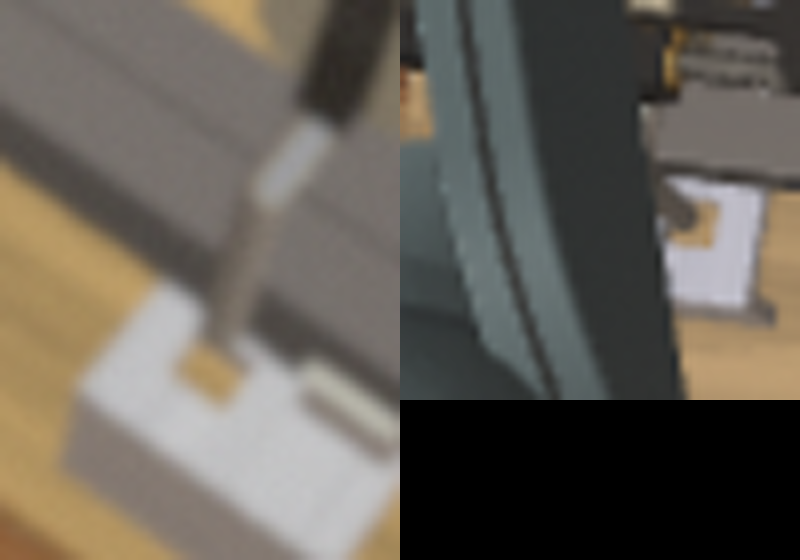

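Both views put the tip about 1.5 mm towards +y of the hole: scene tip (225,348) against hole (212,370), top tip (685,222) against hole (699,224). I shift -1.5 mm in y and +0.5 mm in x, then lower.

```bash
python3 -m jog '[0.05,0,-0.15,0,0,0,0.5,0.05,0,-0.15,0,0,0,0.5,0.05,0.5,-0.15,0,0,0,0.5,0.05,1,-0.15,0,0,0,0.5,0.05,1.5,-0.15,0,0,0,0.5,0.05,1.5,-0.15,0,0,0,0.5]'
python3 - <<'E'
from h import *
goto(.5694+.052*.111,.2328+.052*.994,.098,1.459)
E
```

```text
time_s: 13.3
eef_pos: [0.5751, 0.2812, 0.2901]
tool_rot: [-0.706, 0.041, -0.039, 0.706]
force: [-0.4, 0.1, -1.7]
finger_gap: 0.129
shift cm [-0.02  2.51  0.33] rot [ 0.    -0.001 -0.003] jaw now 1.458 q6 -1.18 grasp now [0.5746 0.2812 0.1231] F [-0.4  0.1 -1.7] gap 1.2 t 13.3
```

```bash
python3 -m jog '[0,0.6,0,0,0,0,0.5,0,1.2,0,0,0,0,0.5,0,1.8,0,0,0,0,0.5,0,2.2,0,0,0,0,0.5,0,2.5,0,0,0,0,0.5,0,2.5,0,0,0,0,0.5]'
python3 - <<'E'
from h import *
goto(.5694+.052*.111,.2328+.052*.994,.098,1.459)
E
```

```text
time_s: 13.9
eef_pos: [0.5749, 0.2813, 0.2654]
tool_rot: [-0.706, 0.041, -0.039, 0.706]
force: [-1.0, -0.1, 2.3]
finger_gap: 0.124
shift cm [-0.01  0.04  0.33] rot [ 0.    -0.001 -0.003] jaw now 1.458 q6 -1.18 grasp now [0.5743 0.2813 0.0984] F [-1.  -0.1  2.3] gap 1.15 t 13.9
```

```bash
python3 -m jog '[0,0,0,0,0,0,4,0,0,0,0,0,0,4,0,0,0,0,0,0,4,0,-2,0,0,0,0,4,0,-6,0,0,0,0,4,0,-10,0,0,0,0,4,0,-10,0,0,0,0,4]' 30
python3 - <<'E'
from h import *
goto(.4043,-.3122,.19,1.425)
t=snap("scene",7);W=cloud(t);p=W[...,:2]-[.5745,.2813]
m=(W[...,2]>.085)&(W[...,2]<.115)&(np.hypot(p[...,0],p[...,1])<.03); q=W[m]
print(m.sum(),q.mean(0),q[:,2].max())
E
```

```text
time_s: 14.6
eef_pos: [0.5767, 0.2816, 0.3722]
tool_rot: [-0.705, 0.037, -0.043, 0.707]
force: [0.2, 0.4, 0.4]
finger_gap: 0.431
shift cm [-10.47   1.18 -60.95] rot [-0.004  0.033  0.008] jaw now 1.458 q6 -1.18 grasp now [0.578  0.2822 0.2052] F [0.2 0.4 0.4] gap 4.01 t 14.6
203 [0.57794187 0.28291171 0.10024441] 0.10679702550941653
```

Bolt 1 is seated, with its tab top at z ≈ 0.106. On to bolt 2.

```bash
python3 -m jog '[-0.8,0,-5,0,0,0,4.5,-1.7,0,-10,0,0,0,4.5,-2.5,0,-15,0,0,0,4.5,-3.4,0,-20,0,0,0,4.5,-4.2,0,-25,0,0,0,4.5,-5.1,0,-30,0,0,0,4.5,-6,0,-35,0,0,0,4.5,-6.9,0,-40,0,0.03,0,4.5,-7.7,0,-45,0,0.03,0,4.5,-8.6,0,-50,0,0.03,0,4.5]'
python3 -m jog '[-1,0,-5,0,0,0,4.5,-1.9,0,-11,0,0,0,4.5,-1.9,0,-11,0,0,0,4.5,-1.9,0,-11,0,0,0,4.5]'
python3 - <<'E'
from h import *
goto(.4043,-.3122,.084,1.425)
E
```

```text
time_s: 15.65
eef_pos: [0.4352, -0.2005, 0.3664]
tool_rot: [-0.704, 0.05, -0.051, 0.707]
force: [1.4, -0.7, 0.2]
finger_gap: 0.48
time_s: 16.05
eef_pos: [0.3998, -0.3084, 0.3647]
tool_rot: [-0.703, 0.051, -0.052, 0.707]
force: [0.5, 0.8, -0.0]
finger_gap: 0.487
shift cm [ 0.49 11.37 -0.37] rot [-0.005 -0.001  0.001] jaw now 1.424 q6 -2.31 grasp now [ 0.4    -0.3076  0.1977] F [ 0.5  0.8 -0. ] gap 4.53 t 16.1
```

```bash
python3 -m jog '[0.5,4,-0.4,-0.005,0,0,4.5,0.5,8,-0.4,-0.005,0,0,4.5,0.5,10.5,-0.4,-0.005,0,0,4.5,0.5,11.3,-0.4,-0.005,0,0,4.5,0.5,11.3,-0.4,-0.005,0,0,4.5,0.5,11.3,-0.4,-0.005,0,0,1.5,0.5,11.3,-0.4,-0.005,0,0,0.5,0.5,11.3,-0.4,-0.005,0,0,0.5,0.5,11.3,-0.4,-0.005,0,0,0.5,0.5,11.3,-0.4,-0.005,0,0,0.5]' 30
python3 - <<'E'
from h import *
goto(.5638,.1785,.2,1.459)
E
python3 -m jog '[0,0,0,0,0,0,0.5,0,-1,0,0,0,0,0.5,0,-3,0,0,0,0,0.5,0,-6,0,0,0,0,0.5,0,-9,0,0,0,0,0.5,0,-11,0,0,0,0,0.5,0,-11.5,0,0,0,0,0.5,0,-11.5,0,0,0,0,0.5]'
python3 - <<'E'
from h import *
goto(.5638,.1785,.2,1.459)
E
```

```text
time_s: 17.05
eef_pos: [0.4044, -0.3126, 0.2523]
tool_rot: [0.705, -0.051, 0.052, -0.705]
force: [0.9, 1.3, 3.5]
finger_gap: 0.129
shift cm [  8.61 -11.49  50.91] rot [ 0.001 -0.035  0.001] jaw now 1.424 q6 -2.3 grasp now [ 0.4046 -0.3127  0.0853] F [0.9 1.3 3.5] gap 1.2 t 17.1
time_s: 17.85
eef_pos: [0.4042, -0.3126, 0.368]
tool_rot: [0.706, -0.051, 0.053, -0.705]
force: [-1.0, -0.1, -1.5]
finger_gap: 0.125
shift cm [8.600e+00 4.000e-02 5.091e+01] rot [ 0.002 -0.035  0.003] jaw now 1.424 q6 -2.3 grasp now [ 0.4046 -0.3129  0.201 ] F [-1.  -0.1 -1.5] gap 1.16 t 17.9
```

```bash
python3 -m jog '[0.7,0,4.5,0,0,0,0.5,1.5,0,9,0,0,0,0.5,2.2,0,13.5,0,0,0,0.5,3,0,18,0,0,0,0.5,3.7,0,22.5,0,-0.01,0,0.5,4.5,0,27,0,-0.02,0,0.5,5.3,0,31.5,0,-0.035,0,0.5,6,0,36,0,-0.035,0,0.5,6.8,0,40.5,0,-0.035,0,0.5,7.6,0,45,0,-0.035,0,0.5]'
python3 -m jog '[0.9,0,4,0,0,0,0.5,1.3,0,6.5,0,0,0,0.5,1.3,0,6.5,0,0,0,0.5,1.3,0,6.5,0,0,0,0.5]'
python3 - <<'E'
from h import *
goto(.5638,.1785,.1385,1.459)
E
```

```text
time_s: 18.85
eef_pos: [0.545, 0.1234, 0.3655]
tool_rot: [0.707, -0.04, 0.039, -0.705]
force: [-0.1, -0.4, -1.8]
finger_gap: 0.13
time_s: 19.25
eef_pos: [0.5647, 0.1868, 0.3634]
tool_rot: [0.707, -0.04, 0.037, -0.705]
force: [0.6, -0.4, -2.1]
finger_gap: 0.125
shift cm [ 0.02  5.8  -0.81] rot [ 0.004  0.002 -0.004] jaw now 1.461 q6 -1.33 grasp now [0.564  0.1862 0.1964] F [ 0.6 -0.4 -2.1] gap 1.16 t 19.2
```

```bash
python3 -m jog '[0,0,-0.8,0.004,0.002,-0.004,0.5,0,2,-0.8,0.004,0.002,-0.004,0.5,0,4,-0.8,0.004,0.002,-0.004,0.5,0,5.5,-0.8,0.004,0.002,-0.004,0.5,0,5.8,-0.8,0.004,0.002,-0.004,0.5,0,5.8,-0.8,0.004,0.002,-0.004,0.5]'
python3 - <<'E'
from h import *
goto(.5638,.1785,.098,1.459)
s=snap("scene",8);t=snap("top",8)
S=8
h=np.array([.5638+.0343,.1785-.0038,.05])
print(p1:=proj(s,h)[0],p2:=proj(t,h)[0])
p1=p1.astype(int);p2=p2.astype(int)
a=cv2.resize(s["frame"][p1[1]-40:p1[1]+30,p1[0]-25:p1[0]+25],None,fx=S,fy=S,interpolation=cv2.INTER_CUBIC)
h2=np.array([.5638-.0343,.1785+.0038,.05]);p2=proj(t,h2)[0].astype(int)
b=cv2.resize(t["frame"][p2[1]-40:p2[1]+30,p2[0]-25:p2[0]+25],None,fx=S,fy=S,interpolation=cv2.INTER_CUBIC)
cv2.imwrite("pics/p8.png",np.hstack([a,b]))
E
```

```text
time_s: 19.85
eef_pos: [0.5634, 0.1771, 0.3051]
tool_rot: [0.706, -0.041, 0.04, -0.706]
force: [0.4, 0.2, -1.3]
finger_gap: 0.127
shift cm [0.03 4.01 0.14] rot [ 0.    -0.002 -0.001] jaw now 1.457 q6 -1.34 grasp now [0.5632 0.1771 0.1381] F [ 0.4  0.2 -1.3] gap 1.18 t 19.9
[369.46259061 357.49258298] [227.11774184 181.88474228]
```

View pics/p8.png

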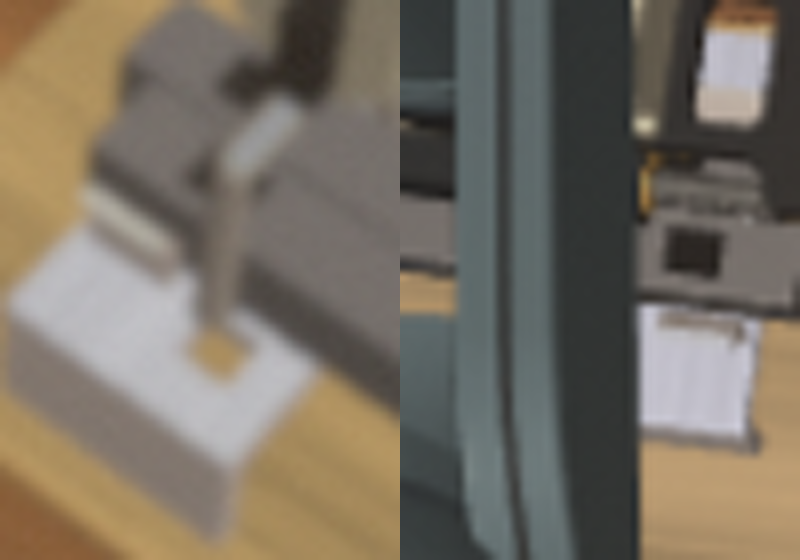

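The leg tip at (218,322) falls to about (213,344), against a hole centre of about (220,350). I shift +1.5 mm in y and +0.5 mm in x, then lower.

```bash
python3 -m jog '[0.05,0,0.15,0,0,0,0.5,0.05,0,0.15,0,0,0,0.5,0.05,0.5,0.15,0,0,0,0.5,0.05,1,0.15,0,0,0,0.5,0.05,1.5,0.15,0,0,0,0.5,0.05,1.5,0.15,0,0,0,0.5]'
python3 - <<'E'
from h import *
goto(.5638,.1785,.098,1.459)
E
```

```text
time_s: 20.55
eef_pos: [0.5642, 0.1793, 0.2901]
tool_rot: [0.706, -0.04, 0.04, -0.706]
force: [1.1, -0.1, -1.2]
finger_gap: 0.124
shift cm [-0.03  2.51 -0.08] rot [ 0.    -0.001 -0.001] jaw now 1.458 q6 -1.34 grasp now [0.5641 0.1793 0.1231] F [ 1.1 -0.1 -1.2] gap 1.15 t 20.6
```

```bash
python3 -m jog '[0,0.6,0,0,0,0,0.5,0,1.2,0,0,0,0,0.5,0,1.8,0,0,0,0,0.5,0,2.2,0,0,0,0,0.5,0,2.5,0,0,0,0,0.5,0,2.5,0,0,0,0,0.5]'
python3 - <<'E'
from h import *
goto(.5638,.1785,.098,1.459)
E
```

```text
time_s: 21.15
eef_pos: [0.5642, 0.1793, 0.2652]
tool_rot: [0.706, -0.04, 0.04, -0.706]
force: [0.4, 0.3, -1.2]
finger_gap: 0.128
shift cm [-0.03  0.02 -0.08] rot [ 0.    -0.001 -0.001] jaw now 1.458 q6 -1.34 grasp now [0.5641 0.1792 0.0982] F [ 0.4  0.3 -1.2] gap 1.19 t 21.1
```

```bash
python3 -m jog '[0,0,0,0,0,0,4,0,0,0,0,0,0,4,0,0,0,0,0,0,4,0,-2,0,0,0,0,4,0,-6,0,0,0,0,4,0,-10,0,0,0,0,4,0,-11,-4,0,0,0,4,0,-11,-8,0,0,0,4,0,-11,-12,0,0,0,4,0,-11,-12,0,0,0,4]'
cat > chk.py <<'E'
from h import *
import sys
for n in("top","scene"):
    d=snap(n,sys.argv[1]);W=cloud(d);print(n)
    def blob(nm,lo,hi,c,r,mn):
        p=W[...,:2]-np.array(c);m=((W[...,2]>lo)&(W[...,2]<hi)&(np.hypot(p[...,0],p[...,1])<r)).astype(np.uint8)
        k,l,s,ce=cv2.connectedComponentsWithStats(m)
        for i in range(1,k):
            if s[i,4]<mn: continue
            q=W[l==i]; rc=cv2.minAreaRect((q[:,:2]*1000).astype(np.float32))
            print(" ",nm,s[i,4],"c",np.round(rc[0],1),"size",np.round(rc[1],1),"a",round(rc[2],1),"z med/max",np.round([np.median(q[:,2])*1000,q[:,2].max()*1000],1))
    blob("boltA",.072,.112,(.5745,.2813),.045,40); blob("boltB",.072,.112,(.564,.179),.045,40)
    blob("glass",.07,.1,(.57,-.25),.22,60); blob("rackglass",.082,.105,(.445,.247),.16,60)
E
python3 chk.py 9; python3 -c "
from h import *
goto(.5206,-.3898,.2,1.0)"
```

```text
time_s: 22.15
eef_pos: [0.5504, 0.0562, 0.3756]
tool_rot: [0.707, -0.041, 0.041, -0.705]
force: [-0.2, -0.3, 0.6]
finger_gap: 0.43
top
  boltA 238 c [572.5 287.9] size [32.  75.7] a 84.2 z med/max [ 87.2 111.9]
  boltB 139 c [547.4 180.8] size [46.2 21.7] a 6.6 z med/max [ 87.9 111.9]
  glass 183 c [ 626.6 -162.3] size [52.5 54. ] a 89.1 z med/max [83.2 94.7]
  glass 192 c [ 618.3 -266.8] size [53.4 52.4] a 86.7 z med/max [84.  93.8]
  glass 173 c [ 543.5 -212.7] size [52.8 52.8] a 76.6 z med/max [84.  91.1]
  glass 208 c [ 519. -390.] size [54.7 52.5] a 80.9 z med/max [82.9 92.1]
  rackglass 68 c [571.7 280.8] size [13.1 35. ] a 88.4 z med/max [ 96.9 105. ]
scene
  boltA 322 c [574.9 282.5] size [12.2 76.7] a 83.7 z med/max [ 95.1 107.1]
  boltB 316 c [564.8 180.9] size [12.9 76.1] a 83.7 z med/max [ 92.2 106.6]
  glass 255 c [ 521.6 -390.1] size [56.4 53.1] a 59.1 z med/max [77.7 85.7]
  glass 290 c [ 546.3 -211.4] size [56.6 52.1] a 42.6 z med/max [78.4 85.1]
  glass 293 c [ 621.8 -265.2] size [54.6 52.4] a 45.3 z med/max [78.  84.9]
  glass 313 c [ 629.7 -161.8] size [54.  53.4] a 32.7 z med/max [78.3 86.6]
  rackglass 183 c [565.4 180.8] size [12.9 35.2] a 83.7 z med/max [101.2 104.9]
  rackglass 191 c [574.9 282.5] size [12.2 35.4] a 83.7 z med/max [102. 105.]
shift cm [  2.19   0.82 -44.96] rot [-0.     0.455 -0.   ] jaw now 1.455 q6 -1.55 grasp now [0.5507 0.0594 0.2084] F [-1.5  1.2 -0.2] gap 3.95 t 22.2
```

Both bolts read as seated: tab tops near 106 mm, square to the frame at 83.7°, 102 mm apart. Now the glasses, G1 at (628,-162) first.

```bash
python3 -c "
from h import *
goto(.628,-.162,.17,1.459)"
python3 -m jog '[1.5,0,-4.5,0,0,0,8,3,0,-9,0,0,0,8,4.5,0,-13.5,0,0,0,8,6,0,-17,0,0,0,8,7.5,0.5,-20,0,0,0,8,10.2,2,-21,0,0,0,8,10.2,3.5,-21.1,0,0,0,8,10.2,3.8,-21.1,0,0,0,8,10.2,3.8,-21.1,0,0,0,8]' 20
python3 -c "
from h import *
goto(.628,-.162,.062,1.459)"
```

```text
shift cm [ 10.23   3.83 -21.09] rot [-0.    -0.004 -0.   ] jaw now 1.455 q6 -1.55 grasp now [0.5507 0.0594 0.2084] F [-1.5  1.2 -0.2] gap 3.95 t 22.2
time_s: 23.15
eef_pos: [0.6279, -0.1606, 0.3364]
tool_rot: [-0.705, 0.041, -0.04, 0.707]
force: [-0.7, 0.3, -0.5]
finger_gap: 0.861
shift cm [ 0.05 10.74 -0.15] rot [-0.001 -0.002 -0.002] jaw now 1.457 q6 -1.88 grasp now [ 0.6275 -0.1603  0.1694] F [-0.7  0.3 -0.5] gap 8.01 t 23.1
```

```bash
python3 -m jog '[0,4,-0.1,0,0,0,8,0,8,-0.1,0,0,0,8,0,10.3,-0.1,0,0,0,8,0,10.7,-0.1,0,0,0,8,0,10.7,-0.1,0,0,0,5.5,0,10.7,-0.1,0,0,0,4.5,0,10.7,-0.1,0,0,0,4.5,0,10.7,-0.1,0,0,0,4.5,0,10.7,-0.1,0,0,0,4.5,0,10.7,-0.1,0,0,0,4.5]' 25
python3 -m jog '[0,-2,0,0,0,0,4.5,0,-5,0,0,0,0,4.5,0,-9,0,0,0,0,4.5,0,-12.5,0,0,0,0,4.5,0,-12.5,0,0,0,0,4.5]'
python3 -c "
from h import *
goto(.456,.3439,.18,-.112)"
```

```text
time_s: 24.15
eef_pos: [0.6281, -0.1618, 0.2313]
tool_rot: [-0.706, 0.04, -0.041, 0.706]
force: [0.2, -0.4, 6.5]
finger_gap: 0.582
time_s: 24.65
eef_pos: [0.6291, -0.1623, 0.3628]
tool_rot: [0.707, -0.036, 0.044, -0.705]
force: [0.7, -0.0, -0.8]
finger_gap: 0.579
shift cm [-22.98   1.19  48.32] rot [-0.007  1.569  0.011] jaw now 1.457 q6 -1.88 grasp now [ 0.6309 -0.163   0.1958] F [ 0.7 -0.  -0.8] gap 5.39 t 24.6
```

```bash
python3 -m jog '[-2.2,-0.5,4.6,0,0.14,0,4.5,-4.4,-0.5,9.2,0,0.28,0,4.5,-6.6,-0.5,13.8,0,0.42,0,4.5,-8.8,-0.5,18.4,0,0.56,0,4.5,-11,-0.5,23,0,0.7,0,4.5,-13.2,-0.5,27.6,0,0.84,0,4.5,-15.4,-0.5,32.2,0,0.98,0,4.5,-17.6,-0.5,36.8,0,1.12,0,4.5,-19.8,-0.5,41.4,0,1.26,0,4.5,-22,-0.5,46,0,1.4,0,4.5]'
python3 -c "
from h import *
goto(.456,.3439,.13,-.112)"
```

```text
time_s: 25.65
eef_pos: [0.4722, 0.2918, 0.3635]
tool_rot: [-0.517, 0.477, -0.485, 0.52]
force: [0.9, -0.4, -0.9]
finger_gap: 0.581
shift cm [-5.35  6.61 -1.29] rot [-0.01   0.187  0.004] jaw now 0.075 q6 0.28 grasp now [0.4738 0.291  0.1965] F [ 0.9 -0.4 -0.9] gap 5.4 t 25.6
```

```bash
python3 -m jog '[-3,0,-0.7,-0.01,0.1,0.004,4.5,-5.4,0,-1.3,-0.01,0.187,0.004,4.5,-5.4,3,-1.3,-0.01,0.187,0.004,4.5,-5.4,6.6,-1.3,-0.01,0.187,0.004,4.5,-5.4,6.6,-1.3,-0.01,0.187,0.004,4.5,-5.4,6.6,-1.3,-0.01,0.187,0.004,4.5]'
python3 - <<'E'
from h import *
goto(.456,.3439,.073,-.112)
s=snap("scene",10);t=snap("top",10)
a=cv2.resize(s["frame"][180:380,350:500],(450,600),interpolation=cv2.INTER_CUBIC)
b=cv2.resize(t["frame"][180:300,110:180],(350,600),interpolation=cv2.INTER_CUBIC)
cv2.imwrite("pics/p9.png",np.hstack([a,b]))
E
```

```text
time_s: 26.25
eef_pos: [0.4556, 0.3441, 0.2965]
tool_rot: [-0.472, 0.528, -0.527, 0.47]
force: [1.3, 0.2, -0.7]
finger_gap: 0.583
shift cm [0.01 5.65 0.06] rot [ 0.002 -0.     0.002] jaw now -0.112 q6 0.56 grasp now [0.4551 0.3439 0.1295] F [ 1.3  0.2 -0.7] gap 5.42 t 26.2
```

View pics/p9.png

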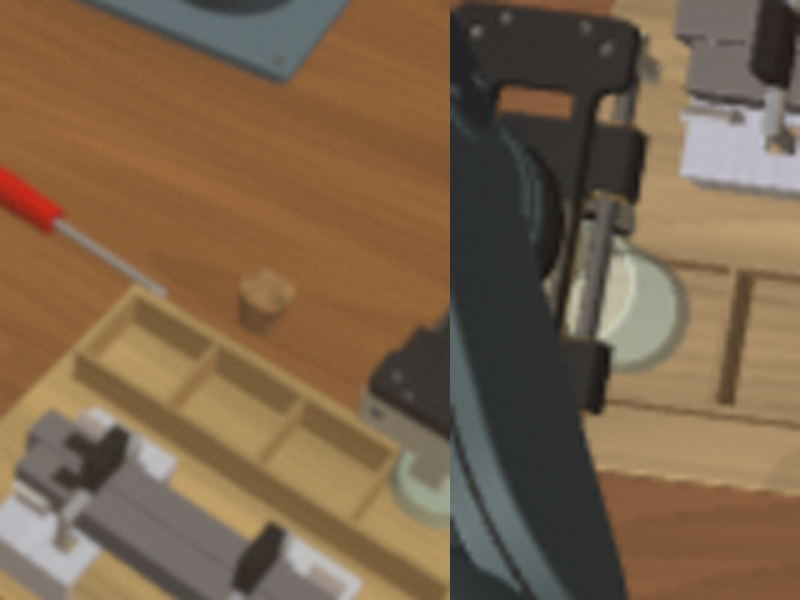

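```bash
python3 - <<'E'
from h import *
t=load("top10.npz");fy=np.array([.111,.994]);fx=np.array([.994,-.111])
c=np.array([.5698,.2313])
for nm,uv,z in(("divider left edge",(165.4,247),.038),("glass right edge",(157.6,241),.068),("glass bottom edge",(146,254.5),.068),("pocket inner top edge",(166-3,232.5),.038),("pocket inner bottom",(160,263.5),.038)):
    w=ray(t,uv,z)[0,:2]; print(nm,np.round(w*1000,1),"frame x,y",np.round(((w-c)@fx+.065)*1000,1),np.round((w-c)@fy*1000,1))
E
```

```text
divider left edge [450.4 309.4] frame x,y -62.4 64.3
glass right edge [459.3 319.4] frame x,y -54.6 75.3
glass bottom edge [429.2 343.2] frame x,y -87.1 95.6
pocket inner top edge [483.1 316.3] frame x,y -30.7 74.9
pocket inner bottom [413.2 319.6] frame x,y -100.5 70.4
```

The glass base in the top view sits about 4–6 mm towards +y and a little towards +x of the pocket centre. I correct, then lower while watching the force.

```bash
python3 -m jog '[0.4,0,-0.2,0,0,0,4.5,0.4,1,-0.2,0,0,0,4.5,0.4,2,-0.2,0,0,0,4.5,0.4,3,-0.2,0,0,0,4.5,0.4,3.6,-0.2,0,0,0,4.5,0.4,3.6,-0.2,0,0,0,4.5]'
python3 - <<'E'
from h import *
goto(.456,.3439,.073,-.112)
E
```

```text
time_s: 26.95
eef_pos: [0.4537, 0.3405, 0.261]
tool_rot: [-0.471, 0.527, -0.527, 0.471]
force: [-0.6, 0.7, -1.4]
finger_gap: 0.581
shift cm [-0.37  2.1   0.19] rot [ 0.001 -0.001  0.001] jaw now -0.113 q6 0.56 grasp now [0.4536 0.3404 0.094 ] F [-0.6  0.7 -1.4] gap 5.4 t 26.9
```

```bash
python3 -m jog '[0,0.8,0,0,0,0,4.5,0,1.5,0,0,0,0,4.5,0,2,0,0,0,0,4.5,0,2.05,0,0,0,0,4.5]'
python3 -m jog '[0,0.05,0,0,0,0,5.5,0,0,0,0,0,0,7,0,0,0,0,0,0,7,0,0,0,0,0,0,7,0,-4,0,0,0,0,7,0,-8,0,0,0,0,7,0,-11,0,0,0,0,7,5,-12,0,0,0,0,7,10,-12,0,0,0,0,7,15,-12,0,0,0,0,7]'
python3 chk.py 11|grep -A9 -E "glass|scene|top"; python3 -c "
from h import *
goto(.445,.0,.2,-.112)"
```

```text
time_s: 27.35
eef_pos: [0.4535, 0.3404, 0.2397]
tool_rot: [-0.472, 0.528, -0.527, 0.47]
force: [0.2, -0.5, -1.3]
finger_gap: 0.584
time_s: 28.35
eef_pos: [0.4365, 0.1913, 0.3607]
tool_rot: [0.472, -0.527, 0.527, -0.471]
force: [1.1, -0.0, -0.8]
finger_gap: 0.75
top
  boltB 127 c [564.5 176. ] size [15.4 72.1] a 84.7 z med/max [ 83.2 111.6]
  glass 191 c [ 619.  -266.7] size [52.9 54.2] a 3.1 z med/max [82.8 91.3]
  glass 173 c [ 543.5 -213.4] size [52.2 54.3] a 63.9 z med/max [83.5 94.3]
  glass 207 c [ 519.3 -389.6] size [52.9 53.7] a 34.6 z med/max [83.1 92.5]
  rackglass 63 c [438.1 329.7] size [14.8 43.1] a 40.4 z med/max [91.2 98.4]
scene
  boltA 323 c [575.3 282.3] size [12.6 74.7] a 83.7 z med/max [ 95.2 106.9]
  boltB 315 c [565.2 180.9] size [12.4 76.8] a 83.3 z med/max [ 92.8 106.3]
  glass 246 c [ 522.4 -389. ] size [57. 54.] a 38.1 z med/max [77.9 85. ]
  glass 283 c [ 545.9 -212.4] size [55.5 52.6] a 37.7 z med/max [78.6 86.6]
  glass 297 c [ 620.8 -265.8] size [55.1 52.5] a 46.6 z med/max [78.3 85.7]
  rackglass 191 c [564.7 181. ] size [12.4 36.3] a 83.3 z med/max [101.6 105. ]
  rackglass 320 c [455.8 342.5] size [53.2 55. ] a 74.2 z med/max [88.8 94.3]
  rackglass 194 c [575.  282.4] size [12.4 34.9] a 84.3 z med/max [102.3 105. ]
shift cm [18.59 -0.62  3.07] rot [ 0.002 -0.006  0.003] jaw now -0.118 q6 0.29 grasp now [0.436  0.1877 0.1932] F [-0.3  0.3  0.8] gap 7.02 t 28.4
```

Glass 1 stands in its pocket, rim at z ≈ 93 mm. Next is G3 at (545,-212.5).

```bash
python3 -c "
from h import *
goto(.545,-.2125,.17,-.112)"
python3 -m jog '[4.5,0,1.5,0,0,0,8,9,0,3,0,0,0,8,13.5,0,4.5,0,0,0,8,18,0,6,0,0,0,8,22.5,0,7.5,0,0,0,8,27,0,9,0,0,0,8,31.5,0,11,0,0,0,8,36,0,13.5,0,0,0,8,38.5,1,15.2,0,0,0,8,38.5,2,15.2,0,0,0,8]' 25
python3 -c "
from h import *
goto(.545,-.2125,.062,-.112)"
```

```text
shift cm [38.51  2.42 15.5 ] rot [ 0.002 -0.006  0.003] jaw now -0.118 q6 0.29 grasp now [0.436  0.1877 0.1932] F [-0.3  0.3  0.8] gap 7.02 t 28.4
time_s: 29.45
eef_pos: [0.5438, -0.2157, 0.3409]
tool_rot: [0.47, -0.528, 0.531, -0.468]
force: [-0.1, 0.4, -0.9]
finger_gap: 0.859
shift cm [-0.39 11.19  0.06] rot [-0.001 -0.009  0.005] jaw now -0.121 q6 -0.44 grasp now [ 0.5439 -0.2166  0.1739] F [-0.1  0.4 -0.9] gap 7.99 t 29.4
```

```bash
python3 -m jog '[-0.4,3,0.1,0,-0.009,0.005,8,-0.4,7.5,0.1,0,-0.009,0.005,8,-0.4,10.6,0.1,0,-0.009,0.005,8,-0.4,11.2,0.1,0,-0.009,0.005,8,-0.4,11.2,0.1,0,-0.009,0.005,5.5,-0.4,11.2,0.1,0,-0.009,0.005,4.5,-0.4,11.2,0.1,0,-0.009,0.005,4.5,-0.4,11.2,0.1,0,-0.009,0.005,4.5,-0.4,11.2,0.1,0,-0.009,0.005,4.5,-0.4,11.2,0.1,0,-0.009,0.005,4.5]' 25
python3 -m jog '[0,-2,0,0,0,0,4.5,0,-5,0,0,0,0,4.5,0,-9,0,0,0,0,4.5,0,-13,0,0,0,0,4.5,0,-13,0,0,0,0,4.5]'
python3 -c "
from h import *
goto(.4464,.2749,.195,-.112)"
```

```text
time_s: 30.45
eef_pos: [0.5457, -0.2125, 0.2306]
tool_rot: [0.471, -0.526, 0.528, -0.472]
force: [-2.0, 0.9, 6.3]
finger_gap: 0.568
time_s: 30.95
eef_pos: [0.5466, -0.2131, 0.3675]
tool_rot: [0.469, -0.522, 0.533, -0.473]
force: [0.7, -0.3, -0.5]
finger_gap: 0.565
shift cm [-4.738e+01  3.000e-02 -1.543e+01] rot [-0.015 -0.     0.006] jaw now -0.112 q6 -0.45 grasp now [ 0.5489 -0.2144  0.2005] F [ 0.7 -0.3 -0.5] gap 5.25 t 30.9
```

The opening reads 5.25 cm against 5.4 cm before, so I check the hold.

```bash
python3 - <<'E'
from h import *
s=snap("scene",12);t=snap("top",12)
a=cv2.resize(s["frame"][100:300,150:300],(450,600),interpolation=cv2.INTER_CUBIC)
b=cv2.resize(t["frame"][140:260,370:440],(350,600),interpolation=cv2.INTER_CUBIC)
cv2.imwrite("pics/p10.png",np.hstack([a,b]))
E
```

```text
(no output)
```

View pics/p10.png

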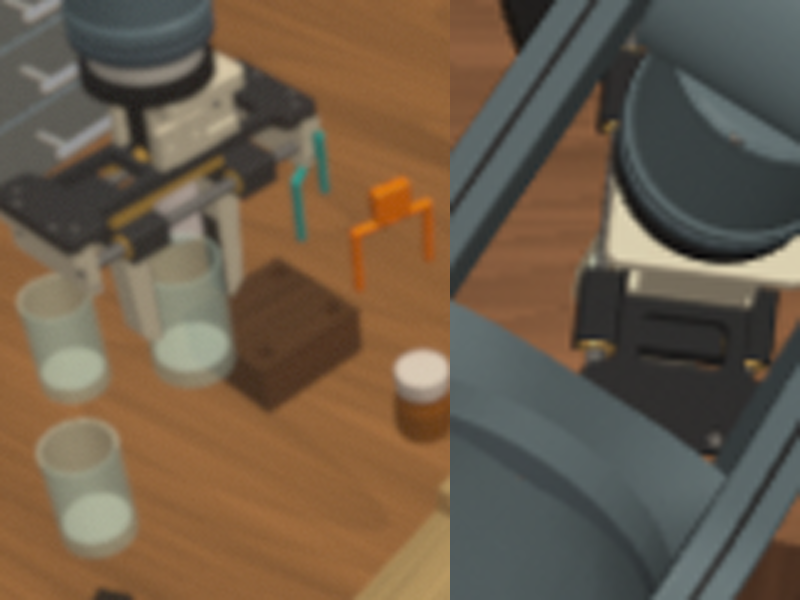

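```bash
python3 - <<'E'
from h import *
s=load("scene12.npz");W=cloud(s)
m=np.zeros((480,640),bool);m[178:232,198:232]=1
g=s["frame"].astype(int)
q=W[m];print(np.round(np.percentile(q,[5,25,50,75,95],axis=0),3))
# rim row & base pixels
for uv in((213.5,185),(213.5,217),(213.5,227)):
    u,v=map(int,uv);print(uv,np.round(W[v,u],3))
m2=m&(W[...,2]>.18)&(W[...,2]<.23);q=W[m2];print(m2.sum(),np.round(q.mean(0),3))
z=W[...,2]; m3=m&(z>.12)&(np.abs(W[...,0]-.55)<.05); 
q=W[m3]; rc=cv2.minAreaRect((q[:,:2]*1000).astype(np.float32)); print(rc,q[:,2].min(),q[:,2].max())
E
```

```text
[[ 0.427 -0.33  -0.003]
 [ 0.523 -0.234  0.144]
 [ 0.549 -0.206  0.185]
 [ 0.572 -0.193  0.206]
 [ 0.585 -0.188  0.226]]
(213.5, 185) [ 0.53  -0.224  0.206]
(213.5, 217) [ 0.569 -0.196  0.167]
(213.5, 227) [ 0.572 -0.198  0.142]
921 [ 0.549 -0.208  0.203]
((561.1571655273438, -209.61026000976562), (91.05209350585938, 52.39670944213867), 19.25349235534668) 0.13230223455740528 0.2851406076921006
```

```bash
python3 - <<'E'
from h import *
from scipy.optimize import least_squares
s=load("scene12.npz");W=cloud(s);z=W[...,2]
u,v=np.meshgrid(range(640),range(480))
box=(v>170)&(v<235)&(u>196)&(u<232)
for lo,hi in((.14,.155),(.155,.17),(.17,.185),(.185,.2)):
    m=box&(z>lo)&(z<hi)&(W[...,0]+W[...,1]*1>.3)
    q=W[m][:,:2]
    f=least_squares(lambda c:np.hypot(*(q-c).T)-.027,[.548,-.213],loss="soft_l1",f_scale=.002)
    print(lo,m.sum(),np.round(f.x,4),round(np.median(abs(f.fun)),4))
E
```

```text
0.14 159 [ 0.5506 -0.2159] 0.0007
0.155 157 [ 0.5507 -0.2162] 0.0006
0.17 179 [ 0.5503 -0.2154] 0.0011
0.185 315 [ 0.5517 -0.2142] 0.0023
```

The circle fit puts the held glass centred at (0.551,-0.216) and upright, so the hold is good. Carrying it over.

```bash
python3 -m jog '[-4.7,0,-1.5,0,0,0,4.5,-9.4,0,-3,0,0,0,4.5,-14.1,0,-4.6,0,0,0,4.5,-18.8,0,-6.2,0,0,0,4.5,-23.5,0,-7.7,0,0,0,4.5,-28.2,0,-9.2,0,0,0,4.5,-32.9,0,-10.8,0,0,0,4.5,-37.6,0,-12.3,0,0,0,4.5,-42.3,0,-13.8,0,0,0,4.5,-47,0,-15.3,-0.015,0,0.006,4.5]'
python3 -c "
from h import *
goto(.4464,.2749,.13,-.112)"
```

```text
time_s: 32.05
eef_pos: [0.4443, 0.2735, 0.358]
tool_rot: [-0.473, 0.531, -0.523, 0.469]
force: [0.8, 0.9, -1.3]
finger_gap: 0.572
shift cm [-0.15  6.09  0.26] rot [ 0.012 -0.    -0.002] jaw now -0.112 q6 0.44 grasp now [0.4423 0.2741 0.191 ] F [ 0.8  0.9 -1.3] gap 5.32 t 32.0
```

```bash
python3 -m jog '[-0.1,2,0.2,0.012,0,0,4.5,-0.15,5,0.3,0.012,0,0,4.5,-0.15,6,0.3,0.012,0,0,4.5,-0.15,6,0.3,0.012,0,0,4.5,-0.15,6,0.3,0.012,0,0,4.5]'
python3 -c "
from h import *
goto(.4464,.2749,.094,-.112)"
```

```text
time_s: 32.55
eef_pos: [0.4471, 0.2745, 0.2979]
tool_rot: [-0.471, 0.528, -0.527, 0.471]
force: [-0.2, 0.4, -1.0]
finger_gap: 0.565
shift cm [-0.02  3.69 -0.07] rot [ 0.001 -0.001 -0.002] jaw now -0.113 q6 0.45 grasp now [0.4469 0.2749 0.1309] F [-0.2  0.4 -1. ] gap 5.26 t 32.5
```

```bash
python3 -m jog '[0,1,0,0,0,0,4.5,0,2,0,0,0,0,4.5,0,3,0,0,0,0,4.5,0,3.7,0,0,0,0,4.5,0,3.7,0,0,0,0,4.5]'
python3 -c "
from h import *
goto(.4464,.2749,.072,-.112)"
```

```text
time_s: 33.05
eef_pos: [0.448, 0.276, 0.2626]
tool_rot: [-0.468, 0.529, -0.527, 0.473]
force: [-1.5, 6.5, 10.8]
finger_gap: 0.562
shift cm [ 0.14  2.36 -0.15] rot [-0.003 -0.002 -0.007] jaw now -0.114 q6 0.45 grasp now [0.4485 0.2771 0.0956] F [-1.5  6.5 10.8] gap 5.23 t 33.0
```

Contact shows: the divider is pushing the glass towards +y. I raise, shift +3.5 mm in y and retry.

```bash
python3 -m jog '[0,-1,0,0,0,0,4.5,-0.25,-1.2,0,0.003,0,0.007,4.5,-0.25,-1.2,0,0.003,0,0.007,4.5,-0.25,0,0,0.003,0,0.007,4.5,-0.25,0.3,0,0.003,0,0.007,4.5,-0.25,0.3,0,0.003,0,0.007,4.5]'
python3 -c "
from h import *
goto(.4464,.2749,.072,-.112)"
```

```text
time_s: 33.65
eef_pos: [0.4477, 0.2781, 0.258]
tool_rot: [-0.467, 0.53, -0.526, 0.475]
force: [-0.1, -1.4, -0.8]
finger_gap: 0.564
shift cm [ 0.36  1.9  -0.09] rot [-0.003 -0.002 -0.013] jaw now -0.114 q6 0.45 grasp now [0.4483 0.2801 0.091 ] F [-0.1 -1.4 -0.8] gap 5.24 t 33.6
```

```bash
python3 -m jog '[0,0.6,0,-0.003,0,-0.013,4.5,0,1.2,0,-0.003,0,-0.013,4.5,0,1.7,0,-0.003,0,-0.013,4.5,0,1.8,0,-0.003,0,-0.013,4.5]'
python3 -c "
from h import *
goto(.4464,.2749,.072,-.112)"
```

```text
time_s: 34.05
eef_pos: [0.448, 0.2789, 0.2397]
tool_rot: [-0.47, 0.528, -0.528, 0.471]
force: [0.4, 4.9, 1.8]
finger_gap: 0.566
shift cm [ 0.41  0.07 -0.11] rot [-0.    -0.003 -0.001] jaw now -0.115 q6 0.46 grasp now [0.4481 0.279  0.0727] F [0.4 4.9 1.8] gap 5.26 t 34.0
```

```bash
python3 -m jog '[0,0,0,0,0,0,5.5,0,0,0,0,0,0,7,0,0,0,0,0,0,7,0,0,0,0,0,0,7,0,-4,0,0,0,0,7,0,-8,0,0,0,0,7,0,-11,0,0,0,0,7,5,-12,0,0,0,0,7,10,-12,0,0,0,0,7,15,-12,0,0,0,0,7]'
python3 chk.py 13|grep glass; python3 - <<'E'
from h import *
goto(.620,-.269,.17,-.112)
s=load("scene13.npz")
cv2.imwrite("pics/p11.png",cv2.resize(s["frame"][240:440,320:540],(800,727))[:600])
from scipy.optimize import least_squares
W=cloud(s);z=W[...,2]
for c0 in((.6213,-.2655),(.5205,-.39)):
  for lo,hi in((.03,.05),(.05,.07)):
    m=(z>lo)&(z<hi)&(np.hypot(W[...,0]-c0[0],W[...,1]-c0[1])<.033)&((W[...,0]-c0[0])+(W[...,1]-c0[1])>.005);q=W[m][:,:2]
    f=least_squares(lambda c:np.hypot(*(q-c).T)-.027,c0,loss="soft_l1",f_scale=.002);print(lo,m.sum(),np.round(f.x,4),np.median(abs(f.fun)))
E
```

```text
time_s: 35.05
eef_pos: [0.4303, 0.1295, 0.3602]
tool_rot: [0.47, -0.527, 0.528, -0.472]
force: [0.2, -0.6, 0.2]
finger_gap: 0.753
  glass 206 c [ 618.3 -266.4] size [54.1 51.7] a 87.1 z med/max [82.8 92.6]
  glass 211 c [ 519.  -389.1] size [53.  53.8] a 35.6 z med/max [82.9 93.2]
  rackglass 102 c [453.5 352.7] size [31.7 52.9] a 89.1 z med/max [91.6 98.2]
  glass 251 c [ 522.3 -389.2] size [58.4 53.2] a 48.4 z med/max [77.6 85.1]
  glass 302 c [ 621.7 -265.1] size [56.4 52. ] a 44.6 z med/max [78.3 85.4]
  rackglass 287 c [450.2 276.3] size [54. 53.] a 18.3 z med/max [88.9 93.8]
  rackglass 192 c [565.6 180.5] size [13.3 34.7] a 81.8 z med/max [101.5 105. ]
  rackglass 321 c [456.2 342.2] size [53.7 54.1] a 71.7 z med/max [88.8 94.4]
  rackglass 203 c [574.8 282.6] size [12.1 35.4] a 83.4 z med/max [102.3 104.9]
shift cm [36.96  2.34 23.57] rot [-0.    -0.008  0.002] jaw now -0.12 q6 0.16 grasp now [0.4304 0.126  0.1928] F [ 0.   0.5 -0.9] gap 7.01 t 35.1
0.03 173 [ 0.621  -0.2666] 0.000657369135482748
0.05 184 [ 0.6209 -0.2667] 0.0006713309944878371
0.03 156 [ 0.5217 -0.3908] 0.0007991269658303522
0.05 168 [ 0.5211 -0.3904] 0.0009350925882673135
```

View pics/p11.png

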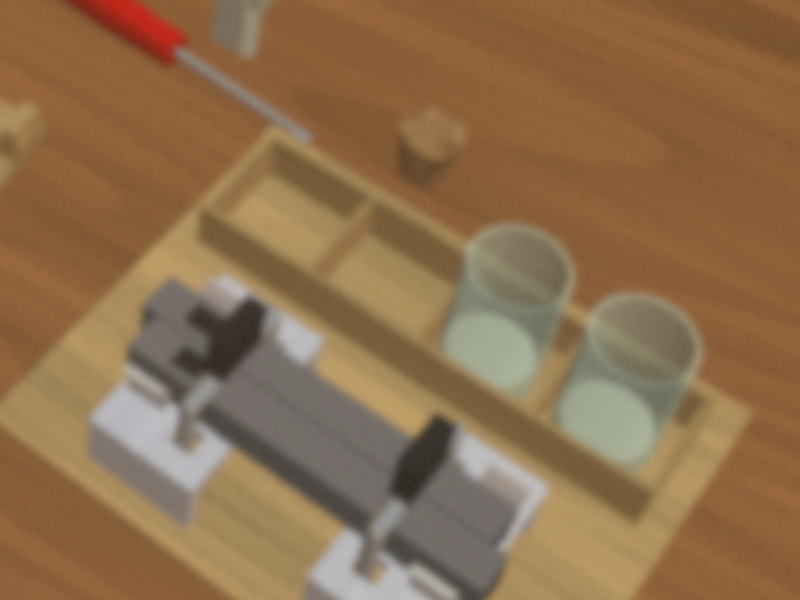

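Both glasses stand upright in the two pockets on the right of the view at (490,350) and (610,420), slightly to the -y side. Bolts and pipes are undisturbed. Next is G2.

```bash
python3 -m jog '[4,0,2.5,0,0,0,8,8,0,5,0,0,0,8,12,0,7.5,0,0,0,8,16,0,10,0,0,0,8,20,0,12.5,0,0,0,8,24,0,15,0,0,0,8,28,0,17.5,0,0,0,8,32,0,20,0,0,0,8,36,1,23,0,0,0,8,37,2,23.6,0,-0.008,0,8]' 25
python3 -c "
from h import *
goto(.620,-.269,.062,-.112)"
```

```text
time_s: 36.15
eef_pos: [0.622, -0.2734, 0.3394]
tool_rot: [0.471, -0.527, 0.529, -0.47]
force: [-0.0, 0.3, -0.4]
finger_gap: 0.859
shift cm [-0.46 11.04 -0.27] rot [-0.002 -0.003  0.003] jaw now -0.115 q6 -0.46 grasp now [ 0.6223 -0.274   0.1724] F [-0.   0.3 -0.4] gap 7.99 t 36.1
```

```bash
python3 -m jog '[-0.4,3,-0.3,0,0,0.003,8,-0.4,7.5,-0.3,0,0,0.003,8,-0.4,10.4,-0.3,0,0,0.003,8,-0.4,11,-0.3,0,0,0.003,8,-0.4,11,-0.3,0,0,0.003,5.5,-0.4,11,-0.3,0,0,0.003,4.5,-0.4,11,-0.3,0,0,0.003,4.5,-0.4,11,-0.3,0,0,0.003,4.5,-0.4,11,-0.3,0,0,0.003,4.5,-0.4,11,-0.3,0,0,0.003,4.5]' 25
python3 -m jog '[0,-2,0,0,0,0,4.5,0,-5,0,0,0,0,4.5,0,-9,0,0,0,0,4.5,0,-13,0,0,0,0,4.5,0,-13,0,0,0,0,4.5]'
python3 -c "
from h import *
goto(.4391,.2115,.195,-.112)"
```

```text
time_s: 37.15
eef_pos: [0.62, -0.2697, 0.2315]
tool_rot: [0.47, -0.526, 0.53, -0.471]
force: [-0.7, 0.5, 6.3]
finger_gap: 0.569
time_s: 37.65
eef_pos: [0.6206, -0.2701, 0.3694]
tool_rot: [0.468, -0.522, 0.534, -0.472]
force: [1.4, 0.1, -0.9]
finger_gap: 0.571
shift cm [-4.576e+01  1.000e-02 -2.357e+01] rot [-0.017 -0.003  0.007] jaw now -0.115 q6 -0.46 grasp now [ 0.6232 -0.2716  0.2024] F [ 1.4  0.1 -0.9] gap 5.31 t 37.6
```

```bash
python3 -m jog '[-4.3,0,-2.2,0,0,0,4.5,-8.6,0,-4.4,0,0,0,4.5,-12.9,0,-6.6,0,0,0,4.5,-17.2,0,-8.8,0,0,0,4.5,-21.5,0,-11,0,0,0,4.5,-25.8,0,-13.2,0,0,0,4.5,-30.1,0,-15.5,0,0,0,4.5,-34.4,0,-17.7,0,0,0,4.5,-38.7,0,-19.9,0,0,0,4.5,-43,0,-22.2,0,0,0,4.5]'
python3 -c "
from h import *
goto(.4391,.2115,.13,-.112)"
```

```text
time_s: 38.65
eef_pos: [0.4483, 0.1841, 0.3623]
tool_rot: [0.468, -0.522, 0.534, -0.472]
force: [0.5, -0.1, -1.0]
finger_gap: 0.57
shift cm [-2.66  6.49 -1.34] rot [-0.017 -0.004  0.007] jaw now -0.116 q6 0.28 grasp now [0.4509 0.1826 0.1953] F [ 0.5 -0.1 -1. ] gap 5.3 t 38.6
```

```bash
python3 -m jog '[-2.7,1,-1.3,-0.017,0,0.007,4.5,-2.7,4,-1.3,-0.017,0,0.007,4.5,-2.7,6.4,-1.3,-0.017,0,0.007,4.5,-2.7,6.4,-1.3,-0.017,0,0.007,4.5,-2.7,6.4,-1.3,-0.017,0,0.007,4.5]'
python3 - <<'E'
from h import *
goto(.4391,.2115,.092,-.112)
from scipy.optimize import least_squares
s=snap("scene",14);W=cloud(s);z=W[...,2]
for c0,lo,hi in(((.4391,.2115),.075,.1),((.45,.276),.05,.075)):
    m=(z>lo)&(z<hi)&(np.hypot(W[...,0]-c0[0],W[...,1]-c0[1])<.034)&((W[...,0]-c0[0])+(W[...,1]-c0[1])>.005);q=W[m][:,:2]
    f=least_squares(lambda c:np.hypot(*(q-c).T)-.027,c0,loss="soft_l1",f_scale=.002);print(lo,m.sum(),np.round(f.x,4),np.median(abs(f.fun)))
E
```

```text
time_s: 39.15
eef_pos: [0.4394, 0.2117, 0.2978]
tool_rot: [-0.471, 0.528, -0.528, 0.47]
force: [0.1, -0.2, -1.0]
finger_gap: 0.567
shift cm [ 0.02  3.88 -0.02] rot [ 0.001 -0.004  0.   ] jaw now -0.116 q6 0.34 grasp now [0.4391 0.2117 0.1308] F [ 0.1 -0.2 -1. ] gap 5.27 t 39.1
0.075 229 [0.4406 0.215 ] 0.0005811577662112009
0.05 220 [0.449 0.276] 0.0006964488969358161
```

```bash
python3 -m jog '[0.1,1,0,0,0,0,4.5,0.1,2,0,0,0,0,4.5,0.1,3,0,0,0,0,4.5,0.1,3.8,0,0,0,0,4.5,0.1,3.8,0,0,0,0,4.5]'
python3 -c "
from h import *
goto(.4391,.2115,.0725,-.112)"
```

```text
time_s: 39.7
eef_pos: [0.4392, 0.2105, 0.2592]
tool_rot: [-0.471, 0.529, -0.528, 0.469]
force: [0.0, -0.3, -1.1]
finger_gap: 0.573
shift cm [-0.1   1.97 -0.02] rot [ 0.002 -0.004  0.001] jaw now -0.116 q6 0.33 grasp now [0.4388 0.2104 0.0922] F [ 0.  -0.3 -1.1] gap 5.33 t 39.7
```

Free in the pocket. I lower, release and move away to look.

```bash
python3 -m jog '[0,0.8,0,0,0,0,4.5,0,1.5,0,0,0,0,4.5,0,1.9,0,0,0,0,4.5,0,1.95,0,0,0,0,4.5,0,1.95,0,0,0,0,4.5]'
python3 -m jog '[0,0,0,0,0,0,5.5,0,0,0,0,0,0,7,0,0,0,0,0,0,7,0,0,0,0,0,0,7,0,-4,0,0,0,0,7,0,-8,0,0,0,0,7,0,-11,0,0,0,0,7,5,-12,0,0,0,0,7,10,-12,0,0,0,0,7,15,-12,0,0,0,0,7]'
python3 chk.py 15|grep glass; python3 - <<'E'
from h import *
goto(.5205,-.3915,.17,-.112)
E
```

```text
time_s: 40.2
eef_pos: [0.4392, 0.2105, 0.2395]
tool_rot: [-0.471, 0.529, -0.528, 0.469]
force: [-0.2, 0.1, -1.3]
finger_gap: 0.569
time_s: 41.2
eef_pos: [0.4217, 0.0616, 0.3604]
tool_rot: [0.471, -0.527, 0.528, -0.47]
force: [0.5, -0.3, 0.4]
finger_gap: 0.754
  glass 210 c [ 557.2 -359.5] size [52.9 53.2] a 0.6 z med/max [83.3 92.4]
  rackglass 63 c [571.  278.3] size [10.9 34.9] a 72.5 z med/max [ 98.  104.9]
  rackglass 179 c [454.1 341.3] size [53.2 52.5] a 47.7 z med/max [ 92.2 100.7]
  rackglass 164 c [448.1 275.7] size [53.2 52.8] a 54.1 z med/max [ 91.9 102. ]
  glass 268 c [ 560.8 -359.5] size [54.2 53.2] a 84.1 z med/max [78.  86.1]
  rackglass 265 c [442.3 214.6] size [53.  54.3] a 87.5 z med/max [88.6 93.5]
  rackglass 282 c [450.4 276. ] size [53.7 53.3] a 57.2 z med/max [88.9 94.1]
  rackglass 323 c [455.6 342.8] size [52.4 54.7] a 76.0 z med/max [88.8 94.5]
  rackglass 191 c [565.3 180.5] size [13.  34.9] a 83.3 z med/max [101.1 105. ]
  rackglass 192 c [574.7 282.4] size [12.4 35.1] a 84.4 z med/max [102.3 105. ]
shift cm [43.38  2.41 15.3 ] rot [ 0.001 -0.011  0.003] jaw now -0.123 q6 -0.0 grasp now [0.4216 0.0574 0.193 ] F [ 0.6 -0.3 -1.3] gap 7.04 t 41.3
```

The last glass was knocked to (559,-360), so I aim there.

```bash
python3 -m jog '[4.5,0,2.1,0,0,0,8,9,0,4.2,0,0,0,8,13.5,0,6.3,0,0,0,8,18,0,8.4,0,0,0,8,22.5,0,10.6,0,0,0,8,27,0,12.7,0,0,0,8,31.5,0,14.8,0,0,0,8,36,0,17,0,0,0,8,39.5,1,18.8,0,0,0,8,39.9,2,18.8,0,-0.01,0,8]' 25
python3 chk.py 16|grep " glass"
python3 -c "
from h import *
goto(.5588,-.361,.062,-.112)"
```

```text
time_s: 42.3
eef_pos: [0.5608, -0.3653, 0.3395]
tool_rot: [0.471, -0.527, 0.529, -0.469]
force: [0.5, 0.7, -0.4]
finger_gap: 0.861
  glass 272 c [ 560.5 -359. ] size [55.3 52.7] a 60.3 z med/max [77.9 84.8]
shift cm [-1.000e-02  1.089e+01 -0.000e+00] rot [ 0.005 -0.002 -0.   ] jaw now -0.114 q6 -0.63 grasp now [ 0.5585 -0.3611  0.1709] F [-0.4  0.6 -0.9] gap 8.0 t 42.4
```

```bash
python3 -m jog '[0,3,0,0,0,0,8,0,7.5,0,0,0,0,8,0,10.3,0,0,0,0,8,0,10.9,0,0,0,0,8,0,10.9,0,0,0,0,5.5,0,10.9,0,0,0,0,4.5,0,10.9,0,0,0,0,4.5,0,10.9,0,0,0,0,4.5,0,10.9,0,0,0,0,4.5,0,10.9,0,0,0,0,4.5]' 25
python3 -m jog '[0,-2,0,0,0,0,4.5,0,-5,0,0,0,0,4.5,0,-9,0,0,0,0,4.5,0,-13,0,0,0,0,4.5,0,-13,0,0,0,0,4.5]'
python3 -c "
from h import *
goto(.4318,.1459,.195,-.112)"
```

```text
time_s: 43.4
eef_pos: [0.5592, -0.3615, 0.2311]
tool_rot: [-0.472, 0.528, -0.527, 0.47]
force: [-0.8, 0.4, 8.0]
finger_gap: 0.586
time_s: 43.9
eef_pos: [0.5606, -0.3623, 0.3687]
tool_rot: [0.471, -0.524, 0.532, -0.47]
force: [0.3, -0.8, -0.7]
finger_gap: 0.587
shift cm [-49.02   0.1  -18.59] rot [-0.008 -0.002  0.009] jaw now -0.114 q6 -0.63 grasp now [ 0.5617 -0.3639  0.2017] F [ 0.3 -0.8 -0.7] gap 5.46 t 43.9
```

```bash
python3 -m jog '[-4.5,0,-1.7,0,0,0,4.5,-9,0,-3.4,0,0,0,4.5,-13.5,0,-5.1,0,0,0,4.5,-18,0,-6.8,0,0,0,4.5,-22.5,0,-8.5,0,0,0,4.5,-27,0,-10.2,0,0,0,4.5,-31.5,0,-11.9,0,0,0,4.5,-36,0,-13.6,0,0,0,4.5,-40.5,0,-15.4,0,0,0,4.5,-45,0,-17.1,0,0,0,4.5]'
python3 -c "
from h import *
goto(.4318,.1459,.13,-.112)"
```

```text
time_s: 44.9
eef_pos: [0.4408, 0.1059, 0.3632]
tool_rot: [0.471, -0.524, 0.532, -0.47]
force: [1.3, -0.1, -0.5]
finger_gap: 0.585
shift cm [-3.93  6.58 -1.41] rot [-0.008 -0.003  0.009] jaw now -0.115 q6 0.11 grasp now [0.4419 0.1043 0.1962] F [ 1.3 -0.1 -0.5] gap 5.44 t 44.9
```

```bash
python3 -m jog '[-3.9,1,-1.4,-0.008,0,0.009,4.5,-3.9,4,-1.4,-0.008,0,0.009,4.5,-3.9,6.5,-1.4,-0.008,0,0.009,4.5,-3.9,6.5,-1.4,-0.008,0,0.009,4.5,-3.9,6.5,-1.4,-0.008,0,0.009,4.5]'
python3 - <<'E'
from h import *
goto(.4318,.1459,.092,-.112)
from scipy.optimize import least_squares
s=snap("scene",17);W=cloud(s);z=W[...,2]
for c0,lo,hi in(((.4318,.1459),.075,.1),((.44,.214),.05,.075)):
    m=(z>lo)&(z<hi)&(np.hypot(W[...,0]-c0[0],W[...,1]-c0[1])<.034)&((W[...,0]-c0[0])+(W[...,1]-c0[1])>.005);q=W[m][:,:2]
    f=least_squares(lambda c:np.hypot(*(q-c).T)-.027,c0,loss="soft_l1",f_scale=.002);print(lo,m.sum(),np.round(f.x,4),np.median(abs(f.fun)))
E
```

```text
time_s: 45.4
eef_pos: [0.4317, 0.1455, 0.2978]
tool_rot: [-0.471, 0.528, -0.527, 0.47]
force: [0.4, -0.1, -1.5]
finger_gap: 0.581
shift cm [-0.04  3.88  0.01] rot [ 0.001 -0.003 -0.   ] jaw now -0.115 q6 0.19 grasp now [0.4315 0.1456 0.1308] F [ 0.4 -0.1 -1.5] gap 5.4 t 45.4
0.075 224 [0.4327 0.1467] 0.0005856244072236401
0.05 212 [0.4404 0.2142] 0.0005372197800625894
```

```bash
python3 -m jog '[-0.1,1,0,0,0,0,4.5,-0.1,2,0,0,0,0,4.5,-0.1,3,0,0,0,0,4.5,-0.1,3.8,0,0,0,0,4.5,-0.1,3.8,0,0,0,0,4.5]'
python3 -c "
from h import *
goto(.4318,.1459,.0725,-.112)"
```

```text
time_s: 45.95
eef_pos: [0.4318, 0.1462, 0.2591]
tool_rot: [-0.471, 0.529, -0.527, 0.47]
force: [0.1, 0.2, -2.0]
finger_gap: 0.586
shift cm [0.03 1.96 0.01] rot [ 0.002 -0.004 -0.   ] jaw now -0.116 q6 0.2 grasp now [0.4314 0.1463 0.0921] F [ 0.1  0.2 -2. ] gap 5.45 t 46.0
```

```bash
python3 -m jog '[0,0.8,0,0,0,0,4.5,0,1.5,0,0,0,0,4.5,0,1.9,0,0,0,0,4.5,0,1.95,0,0,0,0,4.5,0,1.95,0,0,0,0,4.5]'
python3 -m jog '[0,0,0,0,0,0,5.5,0,0,0,0,0,0,7,0,0,0,0,0,0,7,0,0,0,0,0,0,7,0,-4,0,0,0,0,7,0,-8,0,0,0,0,7,0,-11,0,0,0,0,7,5,-12,0,0,0,0,7,10,-12,0,0,0,0,7,15,-12,0,0,0,0,7]'
python3 -m jog '[5,0,0,0,0,0,7,10,0,0,0,0,0,7,15,0,0,0,0,0,7,15,0,0,0,0,0,7,15,0,0,0,0,0,7]'
python3 chk.py 18; python3 - <<'E'
from h import *
s=load("scene18.npz");t=load("top18.npz")
for n,d in(("top",t),("scene",s)):
    W=cloud(d);p=W[...,:2]-[.5695,.231];fy=np.array([.111,.994]);fx=np.array([.994,-.111])
    X,Y=p@fx,p@fy
    m=(abs(X)<.03)&(abs(Y)<.125)&(W[...,2]>.064)&(W[...,2]<.073)
    print(n,"pipe frame y range",np.percentile(Y[m],[.5,99.5]),"x",np.percentile(X[m],[2,98]),"z",np.median(W[...,2][m]))
a=cv2.resize(s["frame"][240:440,320:520],(500,500));b=cv2.resize(t["frame"][155:285,125:203],(300,500))
cv2.imwrite("pics/p12.png",np.hstack([a,b]))
E
```

```text
time_s: 46.45
eef_pos: [0.4318, 0.1463, 0.2395]
tool_rot: [-0.471, 0.529, -0.527, 0.47]
force: [0.4, -0.8, -1.7]
finger_gap: 0.589
time_s: 47.45
eef_pos: [0.4145, -0.0027, 0.3604]
tool_rot: [0.471, -0.527, 0.528, -0.471]
force: [-0.5, -0.4, 0.3]
finger_gap: 0.751
time_s: 47.95
eef_pos: [0.3972, -0.1529, 0.3605]
tool_rot: [-0.47, 0.528, -0.528, 0.47]
force: [0.0, 0.5, 0.5]
finger_gap: 0.751
top
  boltA 259 c [571.  284.5] size [69.5 47.3] a 23.5 z med/max [ 83.6 111.3]
  boltB 212 c [562.8 183.1] size [23.5 75.5] a 81.7 z med/max [ 92.3 112. ]
  rackglass 176 c [453.2 340.9] size [53.7 52.6] a 88.6 z med/max [92.  99.5]
  rackglass 163 c [447.4 275.1] size [52.2 53.2] a 13.8 z med/max [ 92.4 100.7]
  rackglass 159 c [439.4 213. ] size [53.3 52.6] a 53.2 z med/max [92.8 98.7]
  rackglass 146 c [431.8 147.5] size [54.5 51.2] a 46.5 z med/max [93.1 99.5]
scene
  boltA 323 c [574.7 282.6] size [12.5 75.3] a 84.4 z med/max [ 94.9 107.4]
  boltB 317 c [565.6 180.4] size [12.8 76.4] a 83.5 z med/max [ 92.4 106.5]
  rackglass 248 c [435.3 148.2] size [55.5 52.7] a 23.2 z med/max [88.4 93.1]
  rackglass 266 c [441.6 214.1] size [54.  53.1] a 67.7 z med/max [88.6 93.8]
  rackglass 279 c [450.2 275.9] size [54.4 52.6] a 33.1 z med/max [88.7 94.1]
  rackglass 185 c [565.3 180.5] size [12.9 36.4] a 84.2 z med/max [101.3 104.9]
  rackglass 317 c [455.9 342.5] size [53.7 54.1] a 62.1 z med/max [88.9 94.1]
  rackglass 201 c [573.6 282.7] size [12.5 38. ] a 84.4 z med/max [102.3 105. ]
top pipe frame y range [-0.1053188   0.10164046] x [-0.0245836   0.02340678] z 0.06961854614451576
scene pipe frame y range [-0.10308958  0.10234311] x [-0.02204752  0.02483478] z 0.06687003381935128
```

View pics/p12.png

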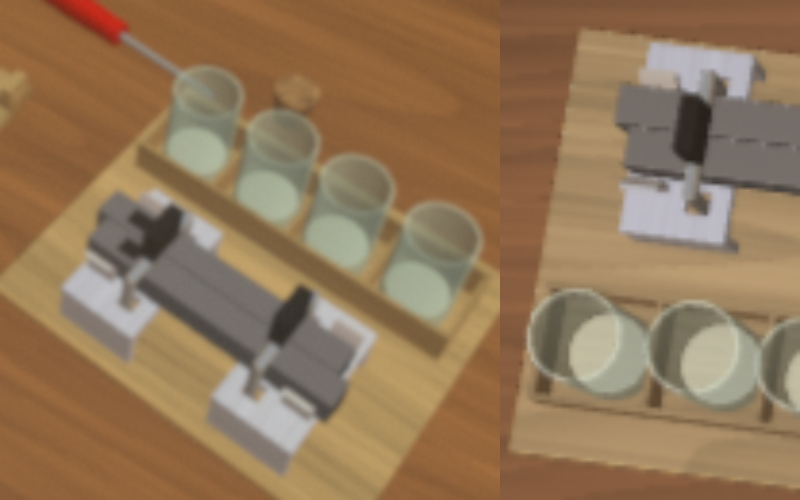

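The picture shows four glasses upright in four pockets, at (200,130), (275,170), (345,215) and (425,265), and both bolts over the pipes at (155,235) and (280,325). No glass is left on the table and the arm is clear, so I hand in.

```bash
python3 -c "
from cell import env
print(env.finish_job())"
```

```text
the job is handed in; nothing more can be done
None
```

The job is handed in at about 48 s of robot time. The pipes are clamped in the bracket and all four glasses stand in the rack. The hand-in gave no verdict.

**What I did**
- **Pipes:** I lifted both in one grasp and laid them in the bracket.
- **U-bolts:** Both steel U-bolts went into the bracket holes, after a 1–3 mm nudge each from the close-up views.
- **Glasses:** One was knocked aside during the run; I re-measured it and picked it up from its new place. Another touched a pocket divider on the way in (about 11 N). I raised it, shifted it and seated it.

**Last checks**
- **Pipes:** They are level at 57 mm, parallel to the frame, and centred lengthways to within about 3 mm.
- **U-bolts:** Tab tops are at about 106 mm, which is fully down. They are square to within about 1° and 102 mm apart, where 104 mm is nominal.
- **Glasses:** All four rims are at about 93 mm, which means fully down, and all are upright. The arm was clear of everything.

**Disagreements**
- **Cameras:** The two cameras differed by 2–3 mm in x, and robot and camera by about 3 mm in y. I corrected each fit by comparing within one view.
- **Bolt heights:** The top camera's depth on the bolt tabs was noisy, with readings up to 112 mm. For bolt heights I relied on the scene camera, plus the contact force on the first bolt.

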